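# Slide the bottom board home in a metronome case

## Robot

A 6-joint arm with a two-finger parallel gripper is mounted at the origin on the work surface. World frame = base frame: x ahead of the robot, y to its left, z up, the work surface at z = 0. Lengths are in m, angles in degrees, forces in N, time in s.
With the tool pointing down it reaches from about 0.35 to 0.875 m from the base axis. Payload 4.2 kg.
Tool frame: the origin (TCP) lies at the very end of the fingers, on their centre line; the grasp point (between the pads) lies 19 mm behind it (tcp_to_grasp is the z of the grasp point in the tool frame, in m); z points along the fingers, y is the direction in which the jaws open and shut (so a half turn about z gives the same grasp; the last joint's range is limited). The gripper opens to 87 mm and grips with 3 to 60 N. Pads are 19 mm wide; open, the fingers measure 117 mm over their backs; the gripper's body (75 mm by 190 mm) begins 51 mm behind the grasp point.
Start: joints at [-52.449, 22.042, 0.453, 0, -68.411, -14.817], TCP at [0.242, -0.576, 0.223] pointing down, gripper open.
Joint ranges: [-179.83, 179.83], [-69.29, 118.12], [-61.27, 80.66], [-181.25, 117.63], [-171.15, -9.14], [-177.46, 177.46]. Speed limits (degrees/s): [159.86, 159.86, 180, 180, 180, 180].

## Interface

Orientations are given as a 3x3 rotation matrix whose columns are the frame's x, y, z axes.
In Python, from station import sense, capture, camera_params, finish_job, tcp_to_grasp gives the robot as it stands.
- The arm moves only by the shell command python3 -m inch 'ROWS'. ROWS is JSON, a list of rows, each an object of numbers: "jaw": the closure in counts, from 0 (fully open) to 255 (shut); "x", "y", "z": the shift along the world's x, y, z normalised to -1 to 1, where 1 is 0.06 m; "ax", "ay", "az": the turn, a rotation vector about the world's x, y, z normalised to -1 to 1, where 1 is 10 degrees. A call has 1 to 12 rows; each row shifts and turns the pose as measured when the row begins; what a row does not reach is not made up. A row lasts 1/8 s, in which the tool goes at most 62.5 mm and 10.7 degrees, less where a joint would pass 70% of its speed; a pose out of reach is approached as far as the arm can. A call with a number of a shift or a turn outside -1 to 1 is refused whole. A call with a gripper value outside its range is refused whole. The fingers move at their own pace and stop on an object; the grip force is fixed at half the most. Time passes only in rows, so rows that do not move let the fingers close. It gives the time, the measured TCP pose, the force and the opening at its end, in the units of the state.
- sense(): the state, without advancing time (a new reading comes with each control period).
- capture(name): name is "scene" or "side" or "wrist"; returns the picture (420x560x3 uint8, red, green, blue); there is no depth.
- camera_params(name): a dict with "vfov" (degrees; the focal length in pixels is half the picture's height over the tangent of half this angle, whatever the lens; pixels are square), "cx", "cy" (the principal point, pixels), "D" ([k1, k2, p1, p2, k3] as OpenCV has them; the pictures are not rectified), "R" (3x3) and "t" (3): a world point X has camera coordinates R X + t. Camera axes: x right, y down, z forward; pixel columns grow to the right and rows downward; lengths in m; the calibration is good to about 2 mm. A picture is of the moment at which its call begins: read the wrist's pose just before it. camera_params takes no time and is no camera call; for the wrist camera it gives the pose at the moment of the call.
- finish_job(): hands the job in, once; it reports no verdict.
The state is a dict: "time_s": time; "joints": joint angles; "joint_velocities": joint speeds; "effort": joint torques, N m; "tcp_pos": TCP position; "ee_rot": TCP orientation; "wrist_force": force on the tool from outside, world axes, zero at the start; "moment": the same for the moment, N m; "gripper_width": opening from 0.0 (shut) to 1.0 (fully open).
Only numpy, scipy, OpenCV 4.12 (cv2) and the standard library are available. Lean on these libraries where they do the work, as an engineer would, in place of code of your own. Each camera call takes 0.05 s, during which the arm holds its last target.

## Task

Close up the underside of the metronome case lying in the tilting cradle: lift the square walnut bottom board out of the panel rack, slide it down into the two grooves at the base end of the case and, past the spring clips, press its top edge until it sits fully home on the sill. Press firmly but do not force or ram it, then let go; leave the tall front panel in the rack and the other things on the bench where they are.

Things in the scene. Friction and masses are not known exactly. Their poses are not given: they have to be found in the camera images.
- board_center (a point): Centre of the bottom board: plain square walnut board, loose, 8 mm thick (its x), 96 mm wide (y), 96 mm high (z, up in the rack), about 60 g. Stands on edge in one outer slot of the rack (either one; the tall tapered front panel is in the other). Pinch it from above across its thickness at the middle of its top edge, 48 mm above this point. Both faces are alike; either may face outward.
- slot_home (a point): Where the board's centre lies when fully home. Axes, tilted with the case: z up along the grooves, out of the slot, 0.15 to 0.45 rad from vertical, its top leaning to the case's narrow end; y across from groove to groove; x out through the case's underside. The home board's thickness lies along x, its square edges along y and z (half a turn about z is the same). It slides in along -z only.
- slot_mouth (a point): Middle of the slot's open upper end, 48 mm up z from slot_home, same axes; the home board's top edge is level with it. Two facing grooves, closed by a sill 96 mm below: 9.6 mm wide in x for the 8 mm board, groove floors 98.4 mm apart in y for the 96 mm board, each groove 9 mm deep in y. Their top 10 mm flares to 17 mm in x and 104 mm in y.
- slot_clips (a point): Level of the two spring clips, on the slot's middle line 51 mm below the mouth (45 mm above the sill). One steel clip sits in each groove and bears on the board's inner face. From about 50 mm short of home the board takes some 5 to 12 N of push along -z to move, all the way, and stays where it is left. The sill is felt as a hard stop.
- case: Walnut pyramid case, 116 mm wide at the base, tapering over 230 mm to a cap that points roughly to the robot; lies on its back, open front up, base with the slot away from the robot. Tilt locked by friction. Origin: middle of the sill, 48 mm below slot_home, same axes. Hollow for 60 mm inside the slot but for the front rail; nothing stands outside the slot.
- front_rail (a point): Middle of the top of the plinth's front rail, a walnut bar that runs from groove to groove 4.5 mm inside the board's inner face, 18 mm thick in x; its top is 8 mm below the mouth. A finger on the board's inner side cannot pass it, so the board is let go while still proud (the clips hold it) and its top edge is pressed from above for the rest; outside the board is open.
- cradle: Fixed steel stand that carries the case between two cheeks: foot 150 x 176 mm, cheeks 128 mm high with black locking knobs. Origin on the bench under the pivot; the pivot is 110 mm up and 70 mm from the slot towards the cap. Same yaw as the case.
- board: The same bottom board; origin at the middle of its lower edge, 48 mm below board_center.
- rack: Fixed plywood panel rack, 150 mm (x) by 120 mm (y), origin under its middle. Three slots along its y at x = -45, 0 and +45 mm, the middle one empty, each 12 mm wide with open ends, floor 12 mm and ridge tops 44 mm above the bench: a panel must be lifted 35 mm to come clear.
- front_panel_center (a point): Half-way up the case's front panel: tapered walnut panel 185 mm high, 104 mm wide below and 44 mm above, 8 mm thick, small brass knob; stands in the other outer slot of the rack. Not part of this job.
- pendulum_rod: Bystander: brass pendulum rod 205 mm long lying on the bench.
- weight_large: Bystander: nickel sliding weight, tapered block 30 x 30 x 12 mm.
- weight_small: Bystander: smaller nickel sliding weight, 23 x 23 x 9 mm.
- winding_key: Bystander: steel winding key, 52 mm long, lying on the bench.
- screwdriver: Bystander: screwdriver, 170 mm, lying on the bench.
- oil_bottle: Bystander: small amber oil bottle, 28 mm across, 55 mm high, standing on the bench.
Not all that is in view belongs to the job. Of the things that look like the board, the smallest one is meant.

How it is judged:
By the outcome, as a careful person would: the job done as asked, in the order asked, and still so for the second after the job is handed in, with the robot touching nothing.
It also fails if it takes over 56 s, if anything falls off the work surface, if the arm or the gripper's body presses on something with over 40 N, if the wrist force passes 120 N, or if a joint passes its speed limit or range.

## Working session

There is one attempt and no reset: what is moved stays moved. The work goes in short steps, Python scripts to look and compute and a shell command to move; the robot and the scene stay as the last step left them, time stands still between calls to the robot, and variables do not carry over. Pictures are saved under pics/ and viewed, and the job is handed in when it is done.

```bash
ls; mkdir -p pics
python3 - <<'E'
from station import *
import cv2
for n in ["scene","side","wrist"]:
    p=camera_params(n); print(n,p)
    cv2.imwrite(f"pics/{n}0.png",cv2.resize(capture(n)[:,:,::-1],(800,600),interpolation=cv2.INTER_CUBIC))
s=sense(); print(s); print(tcp_to_grasp)
E
```

```text
pics
scene {'vfov': 57.947098079420066, 'cx': 278.7461894840966, 'cy': 208.52040434989075, 'D': array([-0.02582853,  0.        ,  0.        ,  0.        ,  0.        ]), 'R': array([[-5.28492340e-01,  8.48938069e-01,  3.59194300e-05],
       [ 4.64492966e-01,  2.89197822e-01, -8.37025032e-01],
       [-7.10592802e-01, -4.42344634e-01, -5.47164596e-01]]), 't': array([ 0.34465298, -0.14306258,  1.18056459])}
side {'vfov': 46.79322634122142, 'cx': 285.7031677409793, 'cy': 206.26788739574943, 'D': array([0.02453827, 0.        , 0.        , 0.        , 0.        ]), 'R': array([[-0.87529431, -0.48352015,  0.00825405],
       [-0.35791779,  0.63625549, -0.68342799],
       [ 0.32519952, -0.6011549 , -0.72997127]]), 't': array([0.43499521, 0.34275951, 1.00809968])}
wrist {'vfov': 66.5445342939918, 'cx': 277.2620815321839, 'cy': 210.27794427240184, 'D': array([-0.07030791,  0.        ,  0.        ,  0.        ,  0.        ]), 'R': array([[-0.38652886,  0.92227588,  0.00162199],
       [ 0.88792027,  0.37165362,  0.27105567],
       [ 0.24938529,  0.10621104, -0.96256231]]), 't': array([ 0.62283056, -0.0333479 ,  0.38996337])}
{'time_s': 0.15, 'joints': array([-5.24480004e+01,  2.20829860e+01,  3.99249559e-01, -1.84484870e-02,
       -6.84111712e+01, -1.48171166e+01]), 'joint_velocities': array([-0.10831355, -0.09807493,  0.17950673,  0.02855034,  0.01208906,
        0.0881492 ]), 'effort': array([ 3.44274395e-04, -3.91053307e+01,  1.87589121e+01,  4.22224313e+00,
        1.24151073e-02, -1.34414759e-04]), 'tcp_pos': array([ 0.2413876 , -0.57603163,  0.2217018 ]), 'ee_rot': array([[-9.22348794e-01, -3.86357486e-01, -7.72200865e-04],
       [-3.86358234e-01,  9.22347591e-01,  1.49569855e-03],
       [ 1.34363276e-04,  1.67790192e-03, -9.99998583e-01]]), 'wrist_force': array([-1.05790332, -0.77760251,  0.49923193]), 'moment': array([ 0.00595974, -0.0197125 , -0.0243122 ]), 'gripper_width': 0.9995797491457589}
-0.0187
```

View pics/scene0.png

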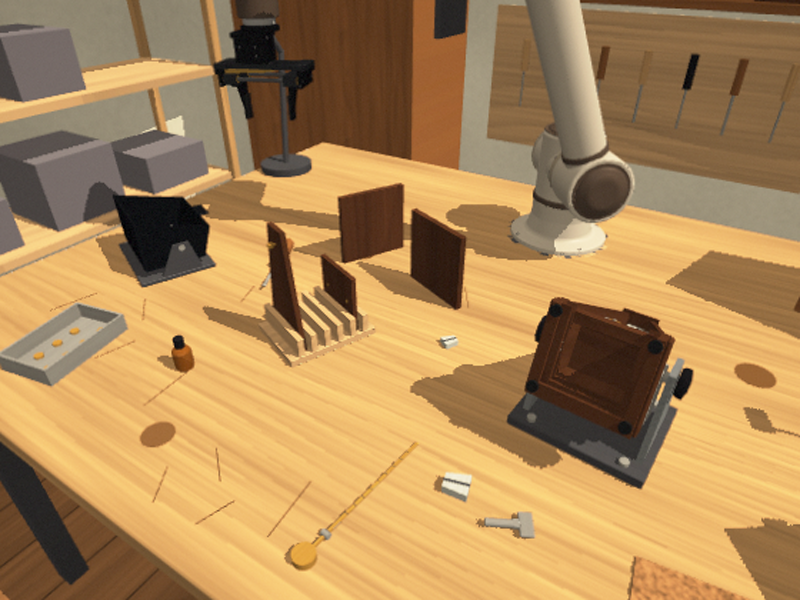

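View pics/side0.png

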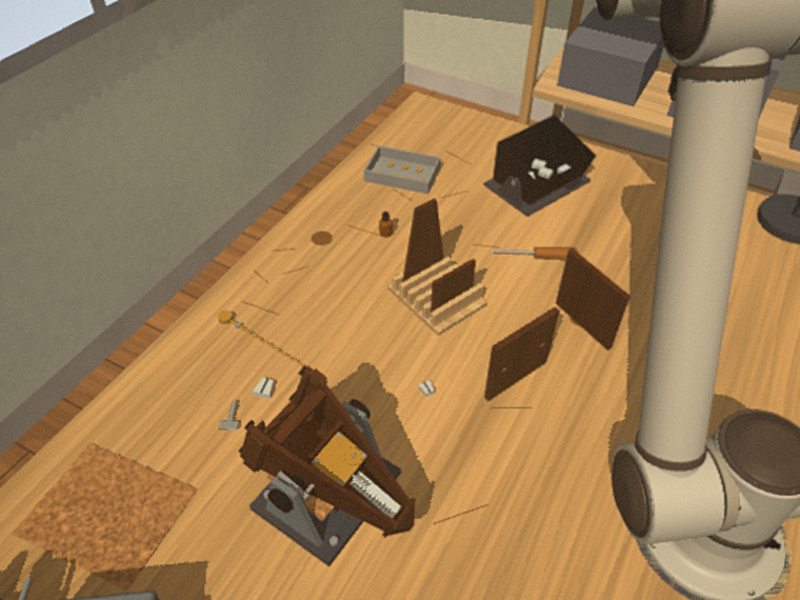

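View pics/wrist0.png

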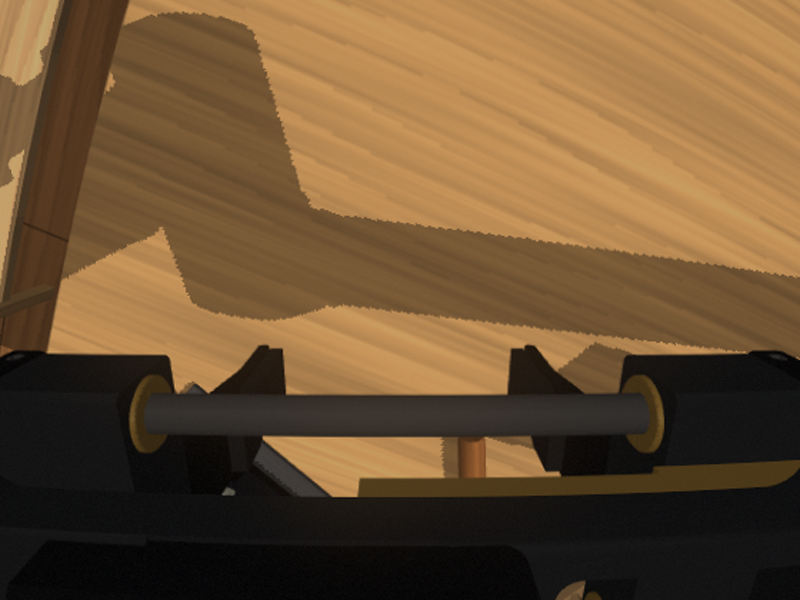

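Three things look like the board. In the scene picture they are the one in the rack at (340,285) and two standing on the bench at (371,222) and (438,258). The rack one is the smallest and stands in an outer slot opposite the tall panel, so it fits the description. I'll confirm it in an enlarged crop.

Run:
```python
from station import *
import cv2
def crop(n,x0,y0,x1,y1,out,k):
    im=capture(n)[:,:,::-1]
    cv2.imwrite(f"pics/{out}.png",cv2.resize(im[y0:y1,x0:x1],None,fx=k,fy=k,interpolation=cv2.INTER_CUBIC))
crop("scene",175,145,275,260,"sc_rack",6.5 if 0 else 5)
crop("scene",350,200,490,345,"sc_case",4)
crop("side",265,130,350,240,"si_rack",5)
crop("side",165,250,300,400,"si_case",4)
```

```text
(no output)
```

View pics/sc_rack.png

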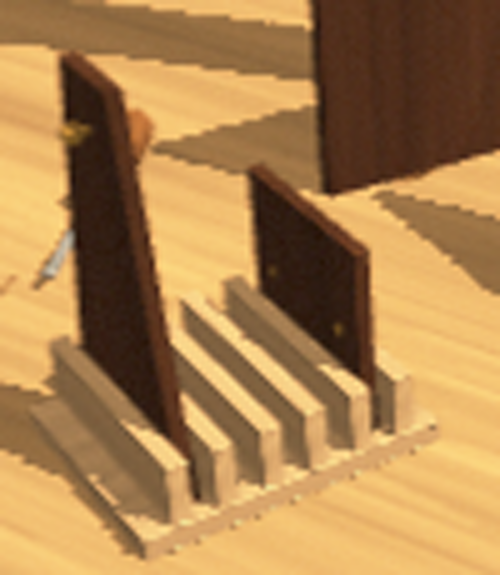

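View pics/sc_case.png

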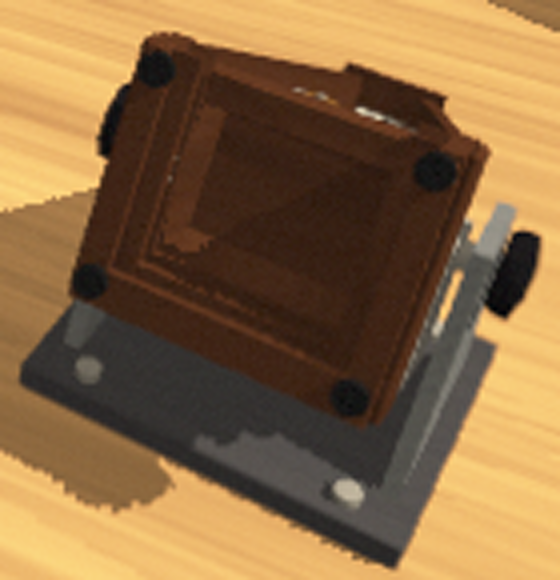

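View pics/si_rack.png

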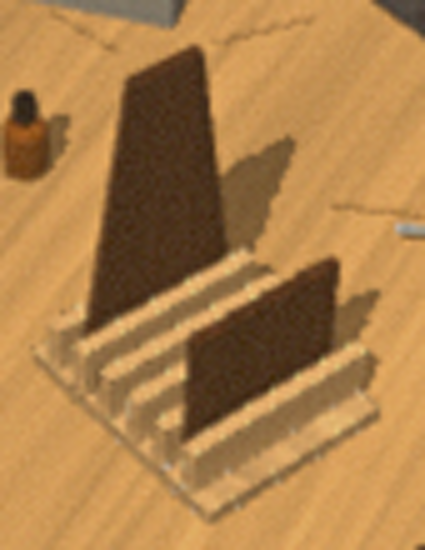

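View pics/si_case.png

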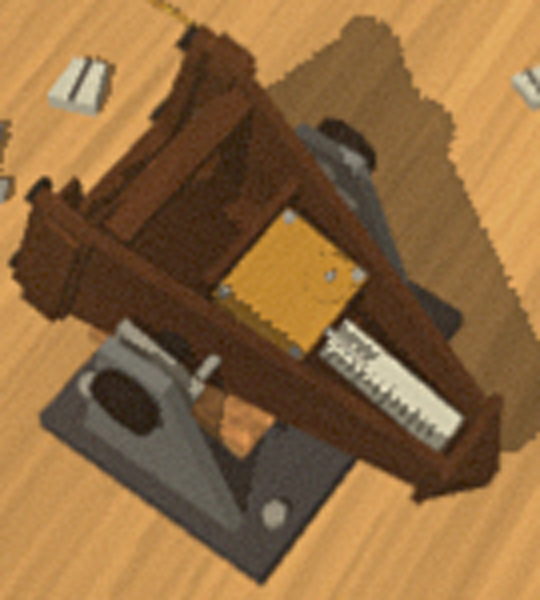

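```bash
cat > h.py <<'E'
from station import *
import numpy as np, cv2
from scipy.optimize import least_squares
def K(p):
    f=210/np.tan(np.radians(p["vfov"])/2); return np.array([[f,0,p["cx"]],[0,f,p["cy"]],[0,0,1.]])
def ray(p,uv):
    n=cv2.undistortPoints(np.array([[uv]],float),K(p),np.array(p["D"]))[0,0]
    R=np.array(p["R"]); d=R.T@np.array([n[0],n[1],1]); return -R.T@np.array(p["t"]),d/np.linalg.norm(d)
def onz(p,uv,z):
    c,d=ray(p,uv); return c+d*(z-c[2])/d[2]
def tri(obs):
    A=np.zeros((3,3));b=np.zeros(3);L=[]
    for p,uv in obs:
        c,d=ray(p,uv);M=np.eye(3)-np.outer(d,d);A+=M;b+=M@c;L.append((c,d))
    X=np.linalg.solve(A,b); return X,[float(np.linalg.norm(np.cross(X-c,d))) for c,d in L]
def proj(p,X):
    r,_=cv2.Rodrigues(np.array(p["R"])); return cv2.projectPoints(np.atleast_2d(np.array(X,float)),r,np.array(p["t"],float),K(p),np.array(p["D"]))[0][:,0]
E
python3 - <<'E'
from h import *
np.set_printoptions(precision=4,suppress=True)
sc=camera_params("scene");si=camera_params("side")
S=lambda x,y:(175+(x-2)/5,145+(y-2)/5)
s=lambda x,y:(265+(x-2)/5,130+(y-2)/5)
for n,a,b in [("far",(258,168),(335,262)),("near",(364,256),(188,335))]:
    print(n,onz(sc,S(*a),.108),onz(si,s(*b),.108),tri([(sc,S(*a)),(si,s(*b))]))
print("rack corners",[onz(sc,S(*q),0)[:2] for q in [(148,558),(437,432),(30,410)]],[onz(si,s(*q),0)[:2] for q in[(35,350),(208,520),(378,410)]])
C=lambda x,y:(350+(x-1.5)/4,200+(y-1.5)/4)
c=lambda x,y:(165+(x-1.5)/4,250+(y-1.5)/4)
print("footTL",tri([(sc,C(157,68)),(si,c(188,38))]))
print("footTR",tri([(sc,C(435,172)),(si,c(40,190))]))
print("cap corner",tri([(sc,C(445,103)),(si,c(498,400))]))
print("foot",[onz(sc,C(*q),0)[:2] for q in [(20,380),(395,568)]],[onz(si,c(*q),0)[:2] for q in [(262,582),(42,425)]])
print("cams",-sc["R"].T@sc["t"],-si["R"].T@si["t"])
w=camera_params("wrist"); e=sense(); print("wrist cam in tool",e["ee_rot"].T@(-w["R"].T@w["t"]-e["tcp_pos"]),(w["R"]@e["ee_rot"]).T)
E
```

```text
far [ 0.5001 -0.2369  0.108 ] [ 0.4972 -0.2401  0.108 ] (array([ 0.4973, -0.24  ,  0.1067]), [0.0009721320044713682, 0.0009721320044715325])
near [ 0.5377 -0.1497  0.108 ] [ 0.5384 -0.1574  0.108 ] (array([ 0.5369, -0.1525,  0.1092]), [0.0028444722685031835, 0.0028444722685032602])
rack corners [array([ 0.6455, -0.1911]), array([ 0.5058, -0.137 ]), array([ 0.5933, -0.3103])] [array([ 0.6523, -0.2007]), array([ 0.5129, -0.1388]), array([ 0.4683, -0.2527])]
footTL (array([0.5797, 0.1579, 0.1908]), [0.0007852323180492751, 0.0007852323180493339])
footTR (array([0.5897, 0.2635, 0.1899]), [0.0012411067393020803, 0.0012411067393020391])
cap corner (array([0.3775, 0.2351, 0.0986]), [0.02372039146479705, 0.023720391464796937])
foot [array([0.5804, 0.1238]), array([0.598 , 0.2978])] [array([0.4535, 0.3076]), array([0.6005, 0.2945])]
cams [1.0875 0.271  0.5262] [0.1756 0.5983 0.9665]
wrist cam in tool [ 0.0736  0.0013 -0.1618] [[ 0.0002 -0.9625 -0.2711]
 [ 1.      0.0003 -0.0002]
 [ 0.0003 -0.2711  0.9625]]
```

Run:
```python
from h import *
sc=camera_params("scene");e=sense();R=e["ee_rot"];t=e["tcp_pos"]
im=np.ascontiguousarray(capture("scene")[:,:,::-1])
k=6;x0,y0,x1,y1=140,0,230,100
im=cv2.resize(im[y0:y1,x0:x1],None,fx=k,fy=k,interpolation=cv2.INTER_CUBIC)
for z,col in [(0,(0,255,0)),(-.07,(0,0,255)),(-.12,(255,0,0))]:
  for sx in(-.0375,.0375):
    for sy in (-.095,-.0585,.0585,.095):
      u=proj(sc,t+R@[sx,sy,z])[0]; cv2.circle(im,(int((u[0]-x0)*k),int((u[1]-y0)*k)),4,col,-1)
cv2.imwrite("pics/grip.png",im)
```

```text
(no output)
```

View pics/grip.png

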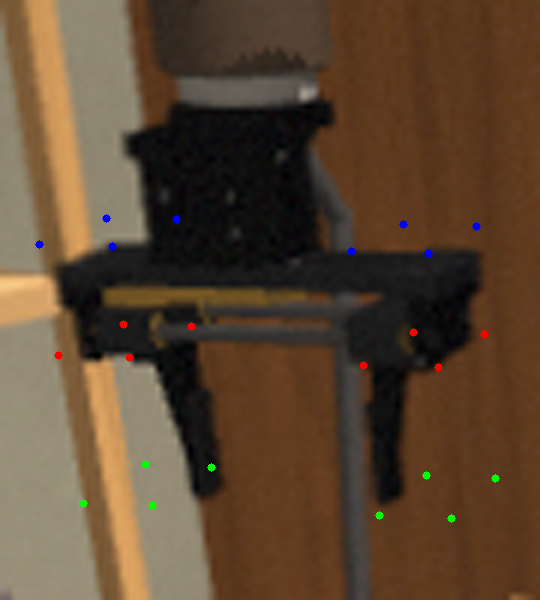

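The crop shows the rack board at crop (310,280), in the outer slot opposite the tall panel. It's clearly smaller than the two boards on the bench, so that's the one meant. The gripper body is about 190 mm across the jaws, so it could meet the tall panel, and I'll check that clearance. Next I'm moving above the rack for a wrist view.

```bash
python3 -m inch '[{"x":0.4,"y":0.7,"z":0.3,"az":0.5,"jaw":167},{"x":0.5,"y":0.7,"z":0.3,"az":0.5,"jaw":167},{"x":0.5,"y":0.7,"z":0.2,"az":0.5,"jaw":167},{"x":0.5,"y":0.7,"z":0.2,"az":0.5,"jaw":167},{"x":0.5,"y":0.7,"z":0.2,"az":0.5,"jaw":167},{"x":0.5,"y":0.7,"z":0.1,"az":0.5,"jaw":167},{"x":0.5,"y":0.7,"z":0.1,"az":0.5,"jaw":167},{"x":0.5,"y":0.7,"az":0.5,"jaw":167},{"x":0.5,"y":0.7,"az":0.3,"jaw":167},{"jaw":167}]'
python3 - <<'E'
from h import *
e=sense();print(e["tcp_pos"],e["ee_rot"],e["time_s"],e["gripper_width"],e["joints"])
np.save("w1.npy",camera_params("wrist"),allow_pickle=True)
cv2.imwrite("pics/w1.png",cv2.resize(capture("wrist")[:,:,::-1],(800,600),interpolation=cv2.INTER_CUBIC))
E
```

```text
[ 0.24152335 -0.57633934  0.22237916] [[-9.22304278e-01 -3.86464470e-01 -1.80269407e-04]
 [-3.86464509e-01  9.22304228e-01  3.07216445e-04]
 [ 4.75349952e-05  3.53014769e-04 -9.99999937e-01]] 0.4 0.9986503308882353 [-5.24481654e+01  2.20508197e+01  4.42769296e-01 -2.73115230e-03
 -6.84121998e+01 -1.48161408e+01]$[0]: bad value
```

View pics/w1.png

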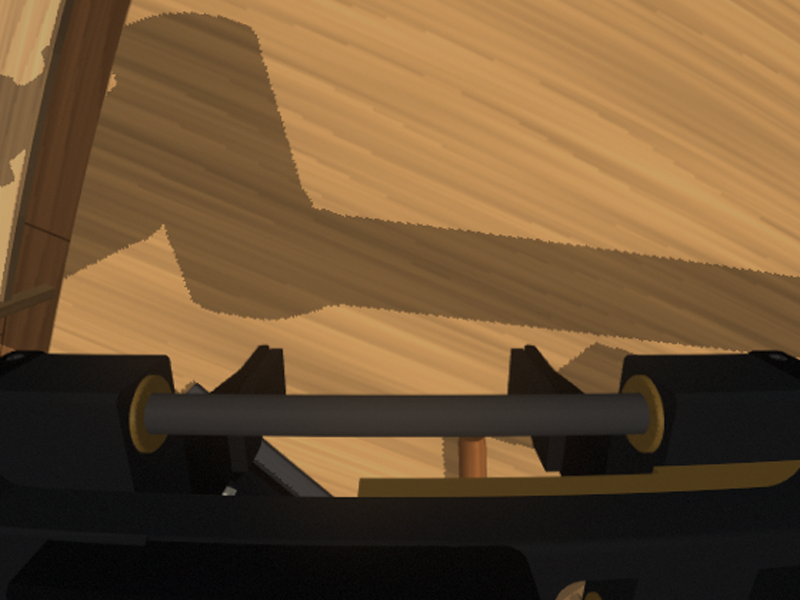

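The call was refused and the wrist picture is unchanged. Rows may need every key, so I'll send them in full.

```bash
python3 -m inch '[{"x":0.4,"y":0.7,"z":0.3,"ax":0,"ay":0,"az":0.5,"jaw":167},{"x":0.5,"y":0.7,"z":0.3,"ax":0,"ay":0,"az":0.5,"jaw":167},{"x":0.5,"y":0.7,"z":0.2,"ax":0,"ay":0,"az":0.5,"jaw":167},{"x":0.5,"y":0.7,"z":0.2,"ax":0,"ay":0,"az":0.5,"jaw":167},{"x":0.5,"y":0.7,"z":0.2,"ax":0,"ay":0,"az":0.5,"jaw":167},{"x":0.5,"y":0.7,"z":0.1,"ax":0,"ay":0,"az":0.5,"jaw":167},{"x":0.5,"y":0.7,"z":0.1,"ax":0,"ay":0,"az":0.5,"jaw":167},{"x":0.5,"y":0.7,"z":0,"ax":0,"ay":0,"az":0.5,"jaw":167},{"x":0.5,"y":0.7,"z":0,"ax":0,"ay":0,"az":0.3,"jaw":167},{"x":0,"y":0,"z":0,"ax":0,"ay":0,"az":0,"jaw":167}]'
cat > look.py <<'E'
from h import *
import sys
np.set_printoptions(precision=4,suppress=True)
n=sys.argv[1]
e=sense();print(e["time_s"],e["tcp_pos"],e["gripper_width"],"F",e["wrist_force"]);print(e["ee_rot"])
p=camera_params("wrist");im=capture("wrist");np.save(f"{n}.npy",p,allow_pickle=True)
cv2.imwrite(f"pics/{n}_raw.png",im[:,:,::-1])
cv2.imwrite(f"pics/{n}.png",cv2.resize(im[:,:,::-1],(800,600),interpolation=cv2.INTER_CUBIC))
E
python3 look.py w2
```

```text
time_s: 1.7
tcp_pos: [0.5118, -0.1856, 0.3095]
ee_rot: [[-0.39, -0.921, 0.003], [-0.921, 0.39, -0.0], [-0.001, -0.003, -1.0]]
wrist_force: [0.5, -0.4, -0.3]
gripper_width: 0.346
1.7 [ 0.5118 -0.1856  0.3095] 0.3456926295786443 F [ 0.4632 -0.4198 -0.2594]
[[-0.3896 -0.921   0.0035]
 [-0.921   0.3896 -0.0004]
 [-0.001  -0.0034 -1.    ]]
```

View pics/w2.png

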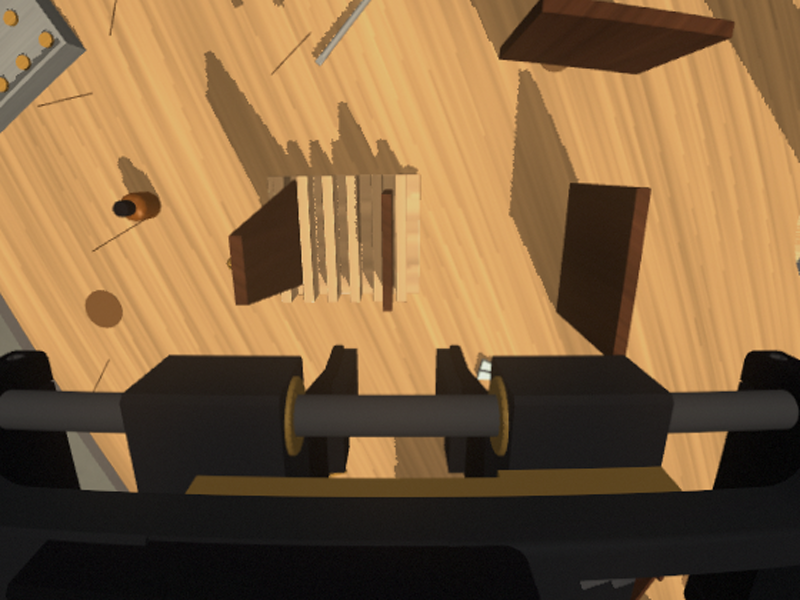

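Run:
```python
import cv2
im=cv2.imread("pics/w2_raw.png")
cv2.imwrite("pics/w2c.png",cv2.resize(im[110:230,150:310],None,fx=5,fy=5,interpolation=cv2.INTER_CUBIC))
cv2.imwrite("pics/w2d.png",cv2.resize(im[0:250,340:560],None,fx=2.4,fy=2.4,interpolation=cv2.INTER_CUBIC))
```

```text
(no output)
```

View pics/w2c.png

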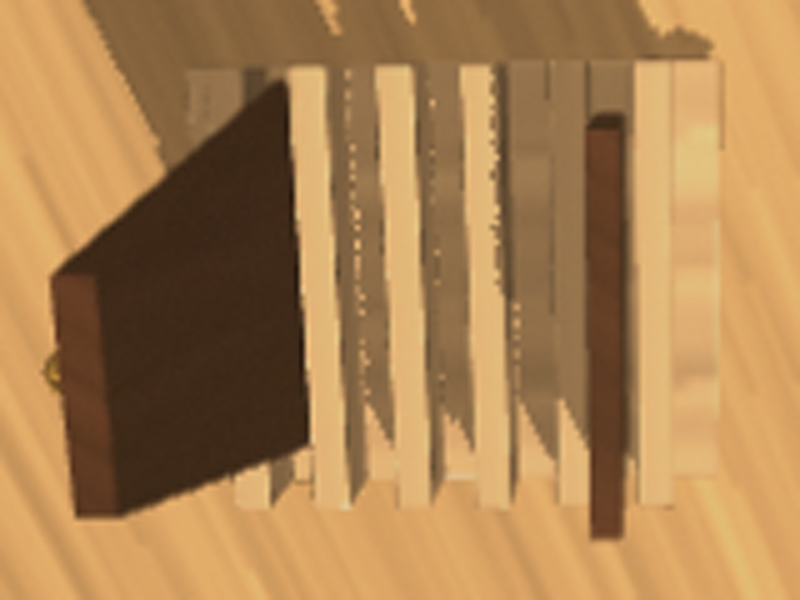

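View pics/w2d.png

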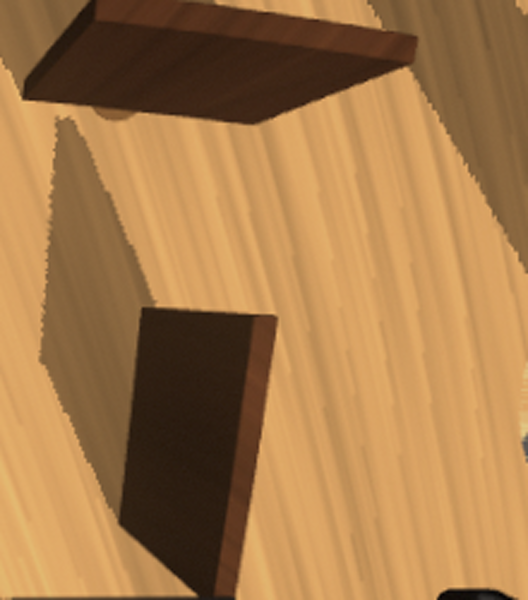

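Run:
```python
from h import *
np.set_printoptions(precision=4,suppress=True)
p=np.load("w2.npy",allow_pickle=True).item()
W=lambda x,y:(150+(x-2)/5,110+(y-2)/5)
B=np.array([onz(p,W(*q),.108) for q in [(587,128),(623,128),(623,538),(590,538)]])
P=np.array([onz(p,W(*q),.197) for q in [(52,275),(98,272),(120,517),(77,517)]])
Pb=np.array([onz(p,W(*q),.044) for q in [(289,80),(309,442)]])
print("rack base",[onz(p,W(*q),.044)[:2] for q in [(288,66),(318,507),(635,62),(640,505)]])
c=B.mean(0);v=(B[2]+B[3]-B[0]-B[1])[:2]/2;print(B,c,np.linalg.norm(v),np.degrees(np.arctan2(v[1],v[0])))
v/=np.linalg.norm(v);n=np.array([v[1],-v[0]]);print("n",n)
print("panel",P.mean(0),(P-c)[:,:2]@n,(Pb-c)[:,:2]@n, (P-c)[:,:2]@v)
D=lambda x,y:(340+(x-1.2)/2.4,(y-1.2)/2.4)
for z in(.1,.12,.14): print("decoy",z,[onz(p,D(*q),z)[:2] for q in [(255,316),(277,318),(215,598)]])
g=[onz(p,D(*q),0)[:2] for q in [(120,522),]];print(g)
# scene view check of base corner of rack board
sc=camera_params("scene"); S=lambda x,y:(175+(x-2)/5,145+(y-2)/5)
print("scene top mid near",onz(sc,S(364,256),.108))
# board bottom corner near, visible at scene crop ~ (375,425)?
print(proj(sc,[np.r_[c[:2]+v*.048+n*0,z] for z in(.108,.044,.012)]) )
```

```text
rack base [array([ 0.5687, -0.2861]), array([ 0.6135, -0.1756]), array([ 0.4854, -0.2515]), array([ 0.5306, -0.1413])]
[[ 0.5003 -0.2426  0.108 ]
 [ 0.493  -0.2395  0.108 ]
 [ 0.5302 -0.152   0.108 ]
 [ 0.5374 -0.155   0.108 ]] [ 0.5152 -0.1973  0.108 ] 0.09514455248266769 66.98514885176846
n [ 0.9204 -0.391 ]
panel [ 0.5956 -0.2371  0.197 ] [0.0938 0.0856 0.0855 0.0934] [0.0838 0.0835] [-0.0269 -0.0274  0.0167  0.0167]
decoy 0.1 [array([ 0.3089, -0.1682]), array([ 0.2989, -0.1632]), array([ 0.3668, -0.035 ])]
decoy 0.12 [array([ 0.3182, -0.1727]), array([ 0.3088, -0.168 ]), array([ 0.373 , -0.0468])]
decoy 0.14 [array([ 0.3276, -0.1773]), array([ 0.3187, -0.1728]), array([ 0.3792, -0.0585])]
[array([ 0.3797, -0.053 ])]
scene top mid near [ 0.5377 -0.1497  0.108 ]
[[247.1155 194.6112]
 [248.4248 219.2335]
 [249.0418 230.7934]]
```

Wrist view: the board's top edge runs from (595,128) to (607,538) in the crop, which puts its centre near (0.515,-0.197) with yaw 67°. The tall panel's near face is 85.5 mm away, and the body half-width is 95 mm. I'll lean the tool about 9° away from the panel, because the board can lean about 7° in its slot.

```bash
python3 -m inch '[{"x":0,"y":-0.15,"z":0,"ax":-0.35,"ay":-0.83,"az":0,"jaw":138},{"x":0,"y":0,"z":-0.8,"ax":0,"ay":0,"az":0,"jaw":138},{"x":0,"y":0,"z":-0.8,"ax":0,"ay":0,"az":0,"jaw":138},{"x":0,"y":0,"z":-0.8,"ax":0,"ay":0,"az":0,"jaw":138},{"x":0,"y":0,"z":0,"ax":0,"ay":0,"az":0,"jaw":138}]'
python3 look.py w3
python3 - <<'E'
from h import *
im=capture("scene")[:,:,::-1]
cv2.imwrite("pics/s3.png",cv2.resize(im[60:260,130:330],None,fx=3,fy=3,interpolation=cv2.INTER_CUBIC))
E
```

```text
time_s: 2.38
tcp_pos: [0.5084, -0.2003, 0.1651]
ee_rot: [[-0.397, -0.904, 0.157], [-0.918, 0.392, -0.066], [-0.002, -0.17, -0.985]]
wrist_force: [1.3, 0.1, -0.2]
gripper_width: 0.46
2.375 [ 0.5084 -0.2003  0.1651] 0.46000399565749633 F [ 1.2569  0.0837 -0.1719]
[[-0.3971 -0.9043  0.1565]
 [-0.9178  0.3916 -0.0659]
 [-0.0017 -0.1699 -0.9855]]
```

View pics/w3.png

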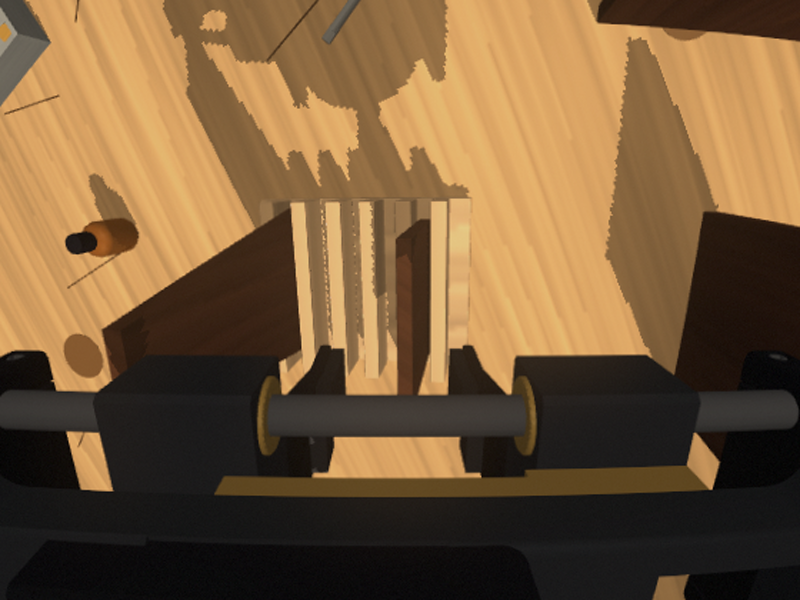

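View pics/s3.png

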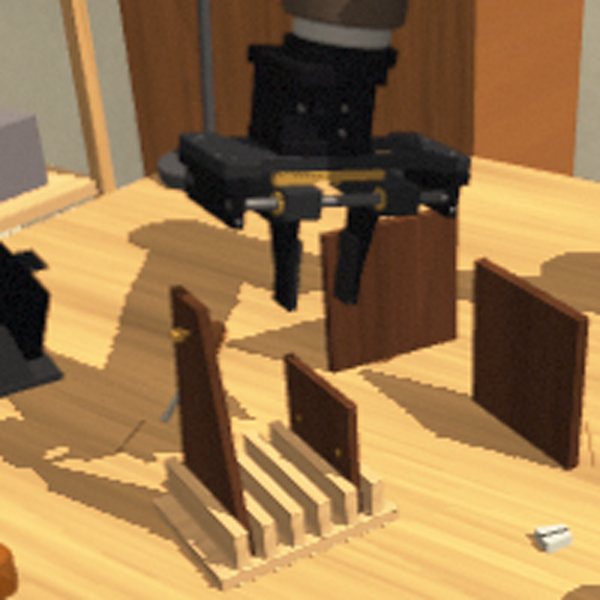

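Run:
```python
from h import *
sc=camera_params("scene");e=sense()
u=proj(sc,[e["tcp_pos"],[.5155,-.1965,.108]]);print((u-[130,60])*3)
p=camera_params("wrist");print(proj(p,[e["tcp_pos"],[.5155,-.1965,.108]])*800/560)
R=e["ee_rot"];print("tool z tilt vs n",R[:2,2]@[.9204,-.391],R[:2,2]@[.391,.9204])
```

```text
[[311.22597485 298.19965985]
 [318.47593526 376.89352674]]
[[394.54772699 368.55772904]
 [414.41848941 327.88146863]]
tool z tilt vs n 0.18002888749678123 0.003029442627478452
```

Run:
```python
import cv2
im=cv2.imread("pics/w3_raw.png")
cv2.imwrite("pics/w3c.png",cv2.resize(im[130:290,210:350],None,fx=5,fy=5,interpolation=cv2.INTER_CUBIC)[:600])
```

```text
(no output)
```

View pics/w3c.png

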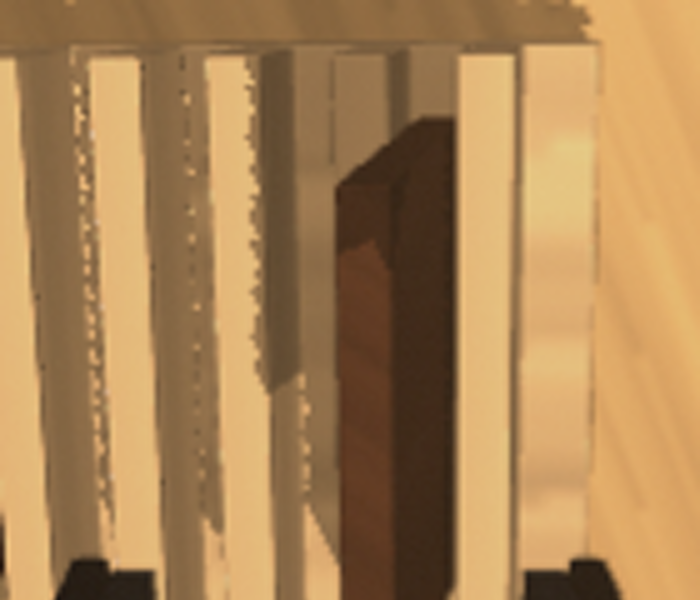

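Run:
```python
from h import *
np.set_printoptions(precision=4,suppress=True)
p=np.load("w3.npy",allow_pickle=True).item()
W=lambda x,y:(210+(x-2)/5,130+(y-2)/5)
c=np.array([.5155,-.1965]);n=np.array([.9204,-.391]);v=np.array([.391,.9204])
for q in [(338,185),(388,185),(342,590),(393,590),(522,45),(597,45)]:
    X=onz(p,W(*q),.108 if q[0]<500 else .012)[:2];print(X,(X-c)@n,(X-c)@v)
e=sense();print("tcp",(e["tcp_pos"][:2]-c)@n,(e["tcp_pos"][:2]-c)@v)
```

```text
[ 0.5002 -0.2426] 0.003961708830962964 -0.04842132205036016
[ 0.4938 -0.24  ] -0.002981354082492402 -0.048542944049249526
[ 0.5234 -0.1875] 0.0037739658608320933 0.011398153243074501
[ 0.5163 -0.185 ] -0.0038222827531380825 0.010916783232054162
[ 0.4772 -0.2479] -0.015117045270240862 -0.062267598784974114
[ 0.4642 -0.2424] -0.029292423860917096 -0.062364886022245776
tcp -0.001197535025178649 -0.004928906091946177
```

```bash
python3 -m inch '[{"x":0.01,"y":0.08,"z":-0.4,"ax":0,"ay":0,"az":0,"jaw":138},{"x":0,"y":0,"z":-0.4,"ax":0,"ay":0,"az":0,"jaw":138},{"x":0,"y":0,"z":0,"ax":0,"ay":0,"az":0,"jaw":138}]'
python3 look.py w4
python3 - <<'E'
from h import *
c=np.array([.5155,-.1965]);n=np.array([.9204,-.391]);v=np.array([.391,.9204])
e=sense();print("tcp",(e["tcp_pos"][:2]-c)@n,(e["tcp_pos"][:2]-c)@v)
im=capture("scene")[:,:,::-1]
cv2.imwrite("pics/s4.png",cv2.resize(im[100:260,150:310],None,fx=3.7,fy=3.7,interpolation=cv2.INTER_CUBIC))
E
```

```text
time_s: 2.85
tcp_pos: [0.5197, -0.1975, 0.1308]
ee_rot: [[-0.395, -0.9, 0.185], [-0.918, 0.389, -0.071], [-0.008, -0.198, -0.98]]
wrist_force: [0.7, -0.3, 0.5]
gripper_width: 0.461
2.85 [ 0.5197 -0.1975  0.1308] 0.46057875170568674 F [ 0.7415 -0.2633  0.5322]
[[-0.3954 -0.8997  0.1848]
 [-0.9185  0.3891 -0.0707]
 [-0.0083 -0.1977 -0.9802]]
tcp 0.005414178872645034 0.0010413492086954242
```

View pics/s4.png

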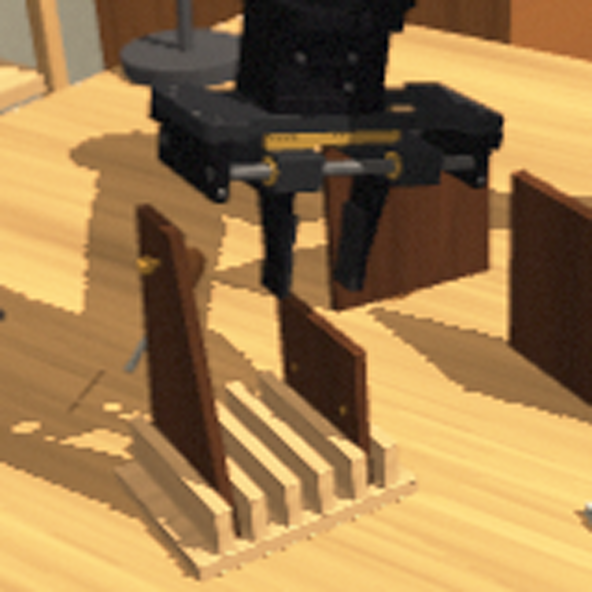

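```bash
python3 -m inch '[{"x":-0.12,"y":0.04,"z":0,"ax":0.04,"ay":0.13,"az":0,"jaw":138},{"x":0,"y":0,"z":0,"ax":0,"ay":0,"az":0,"jaw":138}]'; python3 -m inch '[{"x":0,"y":0,"z":0,"ax":0,"ay":0,"az":0,"jaw":138}]'
python3 -m inch '[{"x":0,"y":0,"z":-0.3,"ax":0,"ay":0,"az":0,"jaw":138}]'; python3 -m inch '[{"x":0,"y":0,"z":0,"ax":0,"ay":0,"az":0,"jaw":138}]'
```

```text
time_s: 3.2
tcp_pos: [0.5152, -0.1953, 0.1356]
ee_rot: [[-0.395, -0.903, 0.17], [-0.919, 0.39, -0.064], [-0.008, -0.182, -0.983]]
wrist_force: [0.7, -0.1, 0.4]
gripper_width: 0.462
time_s: 3.32
tcp_pos: [0.5155, -0.1954, 0.1364]
ee_rot: [[-0.395, -0.903, 0.172], [-0.919, 0.39, -0.064], [-0.009, -0.183, -0.983]]
wrist_force: [-1.1, -0.7, -0.2]
gripper_width: 0.459
time_s: 3.45
tcp_pos: [0.517, -0.1954, 0.1199]
ee_rot: [[-0.394, -0.902, 0.176], [-0.919, 0.389, -0.065], [-0.01, -0.187, -0.982]]
wrist_force: [-1.0, 0.1, -0.1]
gripper_width: 0.458
time_s: 3.58
tcp_pos: [0.5159, -0.1954, 0.1188]
ee_rot: [[-0.394, -0.903, 0.173], [-0.919, 0.389, -0.065], [-0.009, -0.184, -0.983]]
wrist_force: [-1.1, 0.1, -0.2]
gripper_width: 0.46
```

```bash
python3 -m inch '[{"x":-0.05,"y":0,"z":-0.3,"ax":0,"ay":0.03,"az":0,"jaw":138},{"x":0,"y":0,"z":0,"ax":0,"ay":0,"az":0,"jaw":138},{"x":-0.02,"y":0,"z":-0.3,"ax":0,"ay":0,"az":0,"jaw":138},{"x":0,"y":0,"z":0,"ax":0,"ay":0,"az":0,"jaw":138}]'
python3 look.py w5
python3 - <<'E'
from h import *
c=np.array([.5155,-.1965]);n=np.array([.9204,-.391]);v=np.array([.391,.9204])
e=sense();print("tcp",(e["tcp_pos"][:2]-c)@n,(e["tcp_pos"][:2]-c)@v)
im=capture("scene")[:,:,::-1]
cv2.imwrite("pics/s5.png",cv2.resize(im[100:260,150:310],None,fx=3.7,fy=3.7,interpolation=cv2.INTER_CUBIC))
E
```

```text
time_s: 4.08
tcp_pos: [0.5149, -0.1958, 0.0863]
ee_rot: [[-0.393, -0.903, 0.174], [-0.92, 0.387, -0.066], [-0.008, -0.186, -0.982]]
wrist_force: [0.2, 0.0, -0.3]
gripper_width: 0.456
4.075 [ 0.5149 -0.1958  0.0863] 0.4562121784634398 F [ 0.1854  0.0237 -0.3351]
[[-0.3926 -0.903   0.1744]
 [-0.9197  0.3871 -0.0662]
 [-0.0077 -0.1864 -0.9824]]
tcp 0.000517124051993423 0.0008374996884378093
```

View pics/s5.png

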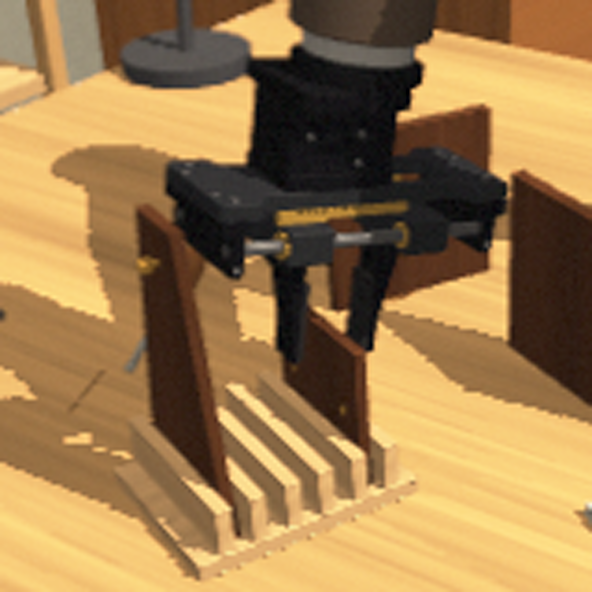

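View pics/w5.png

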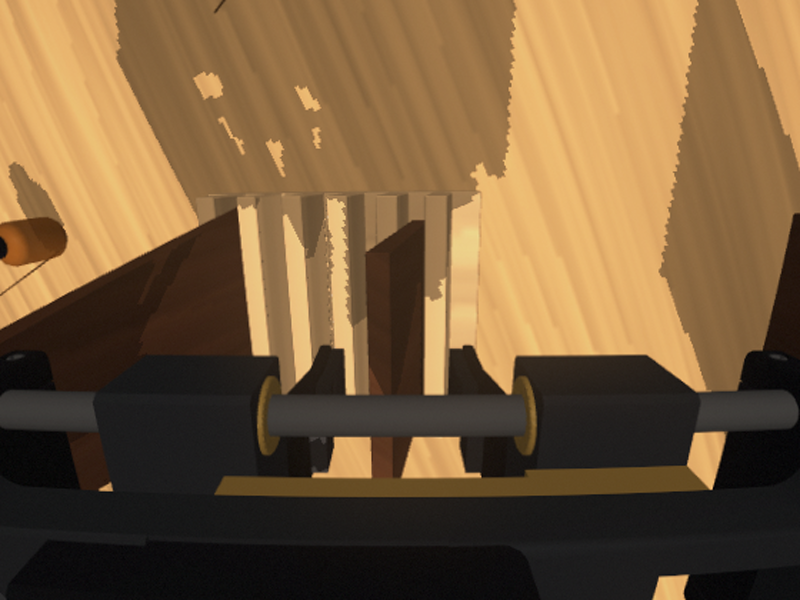

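```bash
python3 -m inch '[{"x":-0.04,"y":0.02,"z":-0.11,"ax":0,"ay":0,"az":0,"jaw":138},{"x":0,"y":0,"z":0,"ax":0,"ay":0,"az":0,"jaw":210},{"x":0,"y":0,"z":0,"ax":0,"ay":0,"az":0,"jaw":240},{"x":0,"y":0,"z":0,"ax":0,"ay":0,"az":0,"jaw":255},{"x":0,"y":0,"z":0,"ax":0,"ay":0,"az":0,"jaw":255},{"x":0,"y":0,"z":0,"ax":0,"ay":0,"az":0,"jaw":255}]'
python3 look.py w6
python3 - <<'E'
from h import *
im=capture("scene")[:,:,::-1]
cv2.imwrite("pics/s6.png",cv2.resize(im[100:260,150:310],None,fx=3.7,fy=3.7,interpolation=cv2.INTER_CUBIC))
E
```

```text
time_s: 4.92
tcp_pos: [0.513, -0.1941, 0.0828]
ee_rot: [[-0.392, -0.903, 0.177], [-0.92, 0.386, -0.066], [-0.008, -0.188, -0.982]]
wrist_force: [-4.3, 6.1, 6.2]
gripper_width: 0.11
4.925 [ 0.513  -0.1941  0.0828] 0.11043938173833158 F [-4.2923  6.0563  6.2434]
[[-0.3919 -0.9029  0.1765]
 [-0.92    0.3863 -0.0665]
 [-0.0082 -0.1884 -0.982 ]]
```

View pics/s6.png

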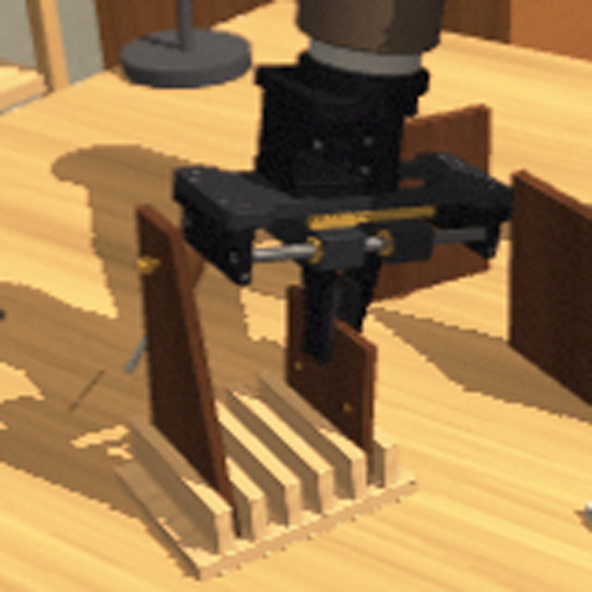

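View pics/w6.png

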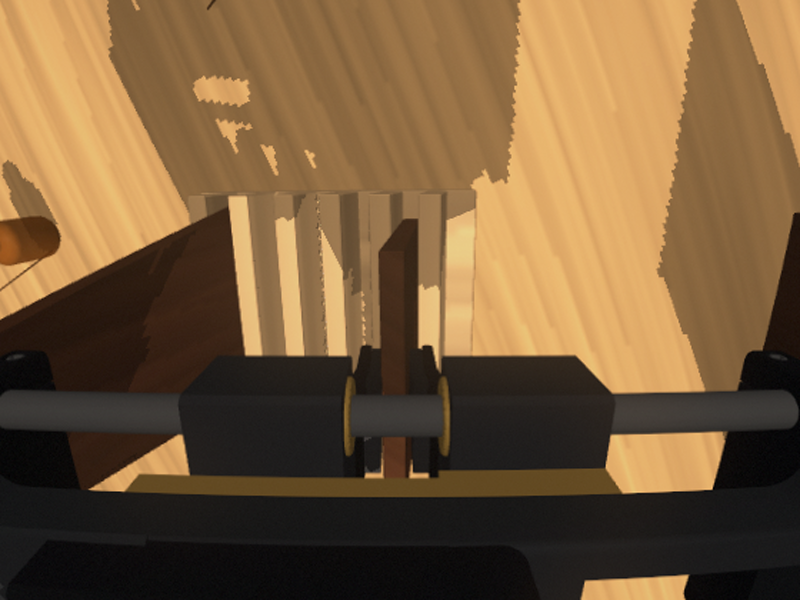

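```bash
python3 -m inch '[{"x":-0.03,"y":0.01,"z":0.3,"ax":0,"ay":0,"az":0,"jaw":255},{"x":-0.03,"y":0.01,"z":0.3,"ax":0,"ay":0,"az":0,"jaw":255},{"x":0,"y":0,"z":0.3,"ax":0,"ay":0,"az":0,"jaw":255}]'
python3 -m inch '[{"x":0,"y":0,"z":0.6,"ax":0,"ay":0,"az":0,"jaw":255},{"x":0,"y":0,"z":0.6,"ax":0,"ay":0,"az":0,"jaw":255},{"x":0,"y":0,"z":0.6,"ax":0,"ay":0,"az":0,"jaw":255},{"x":0,"y":0,"z":0.5,"ax":0,"ay":0,"az":0,"jaw":255},{"x":0,"y":0,"z":0,"ax":0,"ay":0,"az":0,"jaw":255}]'
python3 look.py w7
python3 - <<'E'
from h import *
im=capture("scene")[:,:,::-1]
cv2.imwrite("pics/s7.png",cv2.resize(im[50:260,150:310],None,fx=2.8,fy=2.8,interpolation=cv2.INTER_CUBIC))
E
```

```text
time_s: 5.4
tcp_pos: [0.5034, -0.192, 0.1338]
ee_rot: [[-0.393, -0.905, 0.162], [-0.92, 0.388, -0.065], [-0.004, -0.175, -0.985]]
wrist_force: [0.7, 0.9, -0.3]
gripper_width: 0.089
time_s: 6.02
tcp_pos: [0.5022, -0.1917, 0.2761]
ee_rot: [[-0.393, -0.905, 0.163], [-0.919, 0.388, -0.064], [-0.005, -0.175, -0.985]]
wrist_force: [0.7, 0.6, -0.4]
gripper_width: 0.089
6.025 [ 0.5022 -0.1917  0.2761] 0.08929775595305355 F [ 0.6694  0.6335 -0.4167]
[[-0.3935 -0.9048  0.1628]
 [-0.9193  0.3883 -0.0638]
 [-0.0055 -0.1747 -0.9846]]
```

View pics/s7.png

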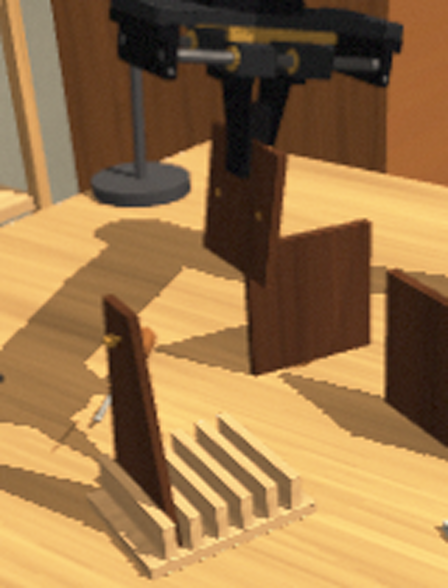

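View pics/w7.png

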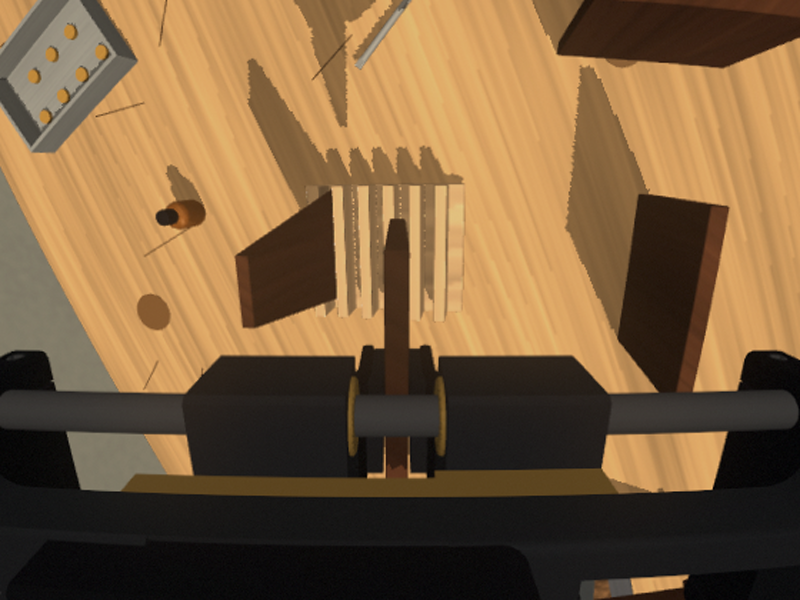

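The board is out and square in the pads, and the tall panel hasn't moved. I'm now moving beside the case to measure the slot with the wrist camera.

```bash
python3 -m inch '[{"x":0,"y":0.3,"z":0.7,"ax":0,"ay":0,"az":0.2,"jaw":255},{"x":0.1,"y":0.8,"z":0.4,"ax":0,"ay":0,"az":0.2,"jaw":255},{"x":0.1,"y":0.9,"z":0.3,"ax":0,"ay":0,"az":0.2,"jaw":255},{"x":0.1,"y":0.9,"z":0,"ax":0,"ay":0,"az":0.2,"jaw":255},{"x":0.1,"y":0.9,"z":0,"ax":0,"ay":0,"az":0.2,"jaw":255},{"x":0.1,"y":0.9,"z":0,"ax":0,"ay":0,"az":0.2,"jaw":255},{"x":0.1,"y":0.9,"z":0,"ax":0,"ay":0,"az":0.2,"jaw":255},{"x":0.1,"y":0.9,"z":0,"ax":0,"ay":0,"az":0.2,"jaw":255},{"x":0.1,"y":0.9,"z":0,"ax":0,"ay":0,"az":0.2,"jaw":255},{"x":0,"y":0.4,"z":0,"ax":0,"ay":0,"az":0,"jaw":255},{"x":0,"y":0,"z":0,"ax":0,"ay":0,"az":0,"jaw":255}]'
python3 look.py w8
```

```text
time_s: 7.5
tcp_pos: [0.5404, 0.2905, 0.333]
ee_rot: [[-0.085, -0.988, 0.129], [-0.996, 0.082, -0.028], [0.017, -0.131, -0.991]]
wrist_force: [-0.2, -0.8, 0.1]
gripper_width: 0.091
7.5 [0.5404 0.2905 0.333 ] 0.09098121165829973 F [-0.244  -0.8157  0.0752]
[[-0.0849 -0.988   0.1294]
 [-0.9962  0.0819 -0.0283]
 [ 0.0173 -0.1313 -0.9912]]
```

View pics/w8.png

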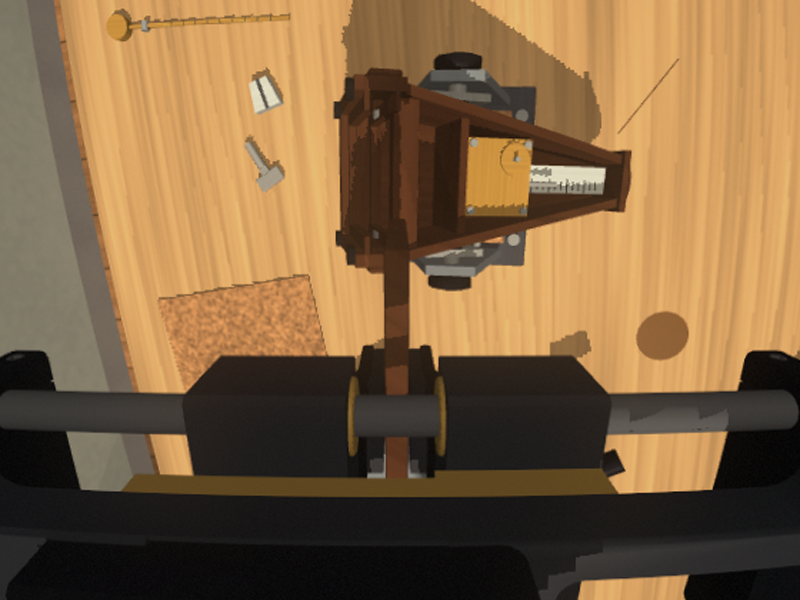

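Run:
```python
import cv2
im=cv2.imread("pics/w8_raw.png")
cv2.imwrite("pics/w8c.png",cv2.resize(im[40:195,225:310],None,fx=6,fy=6,interpolation=cv2.INTER_CUBIC)[:600])
cv2.imwrite("pics/w8d.png",cv2.resize(im[115:200,225:310],None,fx=7,fy=7,interpolation=cv2.INTER_CUBIC))
```

```text
(no output)
```

View pics/w8c.png

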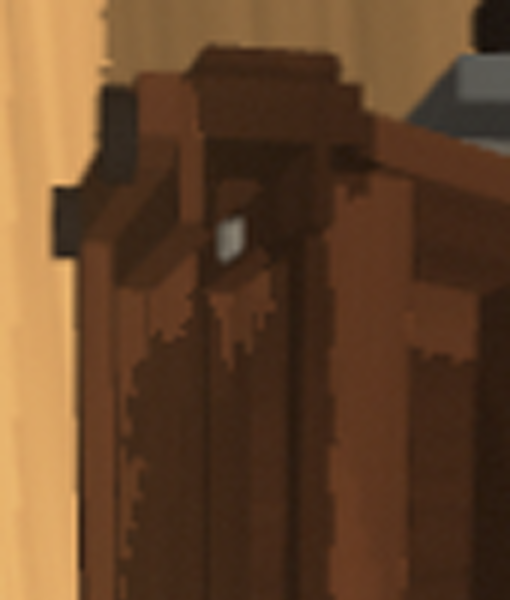

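View pics/w8d.png

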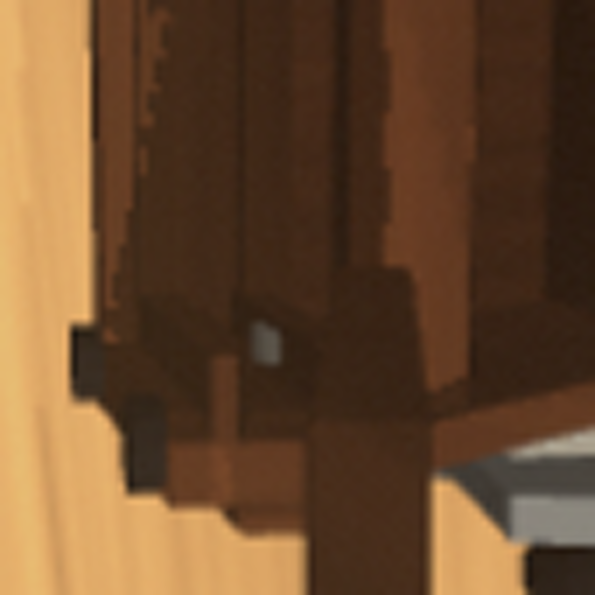

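Run:
```python
from h import *
np.set_printoptions(precision=4,suppress=True)
sc=camera_params("scene");p=np.load("w8.npy",allow_pickle=True).item()
C=lambda x,y:(350+(x-1.5)/4,200+(y-1.5)/4)
a=lambda x,y:(225+(x-2.5)/6,40+(y-2.5)/6)
b=lambda x,y:(225+(x-3)/7,115+(y-3)/7)
F={}
for n,s,w in [("TL",(157,68),a(102,132)),("BL",(90,280),a(53,222)),("TR",(435,172),b(123,446)),("BR",(350,397),b(70,362))]:
    F[n],r=tri([(sc,C(*s)),(p,w)]);print(n,F[n],r)
for i,j in [("BL","TL"),("BR","TR"),("TL","TR"),("BL","BR")]:
    d=F[j]-F[i];print(i,j,np.linalg.norm(d),d/np.linalg.norm(d))
print("wcam",-p["R"].T@p["t"])
```

```text
TL [0.581  0.1589 0.1913] [3.35716572434728e-05, 3.357165724348632e-05]
BL [0.6125 0.1557 0.103 ] [0.00017200409260933908, 0.00017200409260925947]
TR [0.592  0.2651 0.191 ] [0.0003839975814289869, 0.00038399758142890954]
BR [0.6229 0.2619 0.1032] [0.00017267212943936061, 0.00017267212943945591]
BL TL 0.09370456867470789 [-0.3354  0.0337  0.9415]
BR TR 0.09306280951917394 [-0.332   0.0343  0.9427]
TL TR 0.10679690588901529 [ 0.1027  0.9947 -0.0029]
BL BR 0.10670464177555491 [0.0979 0.9952 0.0017]
wcam [0.513  0.2227 0.4947]
```

The case's four feet are clear. In the w8c crop, upper left is (102,132) and lower left (53,222). In the w8d crop, upper right is (123,446) and lower right (70,362). They give a slot tilt of 19.6° and the yaw. I'll take two closer wrist views to fix the slot itself.

```bash
python3 -m inch '[{"x":0,"y":0.6,"z":-0.3,"ax":0,"ay":0,"az":0,"jaw":255},{"x":0,"y":0,"z":-0.4,"ax":0,"ay":0,"az":0,"jaw":255},{"x":0,"y":0,"z":0,"ax":0,"ay":0,"az":0,"jaw":255},{"x":0,"y":0,"z":0,"ax":0,"ay":0,"az":0,"jaw":255}]'
python3 look.py w9
python3 -m inch '[{"x":0.8,"y":0,"z":0,"ax":0,"ay":0,"az":0,"jaw":255},{"x":0.8,"y":0,"z":0,"ax":0,"ay":0,"az":0,"jaw":255},{"x":0,"y":0,"z":0,"ax":0,"ay":0,"az":0,"jaw":255},{"x":0,"y":0,"z":0,"ax":0,"ay":0,"az":0,"jaw":255}]'
python3 look.py w10
python3 - <<'E'
import cv2
for n in("w9","w10"):
    im=cv2.imread(f"pics/{n}_raw.png");cv2.imwrite(f"pics/{n}h.png",cv2.resize(im[0:250,130:430],None,fx=2.4,fy=2.4,interpolation=cv2.INTER_CUBIC))
E
```

```text
time_s: 8.05
tcp_pos: [0.5408, 0.3208, 0.2914]
ee_rot: [[-0.092, -0.987, 0.129], [-0.996, 0.089, -0.03], [0.018, -0.132, -0.991]]
wrist_force: [0.1, -0.2, 0.1]
gripper_width: 0.087
8.05 [0.5408 0.3208 0.2914] 0.08700498895149456 F [ 0.1196 -0.2273  0.0853]
[[-0.0921 -0.9873  0.1294]
 [-0.9956  0.089  -0.0299]
 [ 0.018  -0.1316 -0.9911]]
time_s: 8.6
tcp_pos: [0.6397, 0.3188, 0.2962]
ee_rot: [[-0.094, -0.987, 0.134], [-0.996, 0.091, -0.026], [0.013, -0.136, -0.991]]
wrist_force: [-0.4, 0.2, 0.2]
gripper_width: 0.091
8.6 [0.6397 0.3188 0.2962] 0.09074431679929326 F [-0.4096  0.2379  0.1968]
[[-0.0936 -0.9865  0.1341]
 [-0.9955  0.0909 -0.026 ]
 [ 0.0135 -0.1359 -0.9906]]
```

View pics/w9h.png

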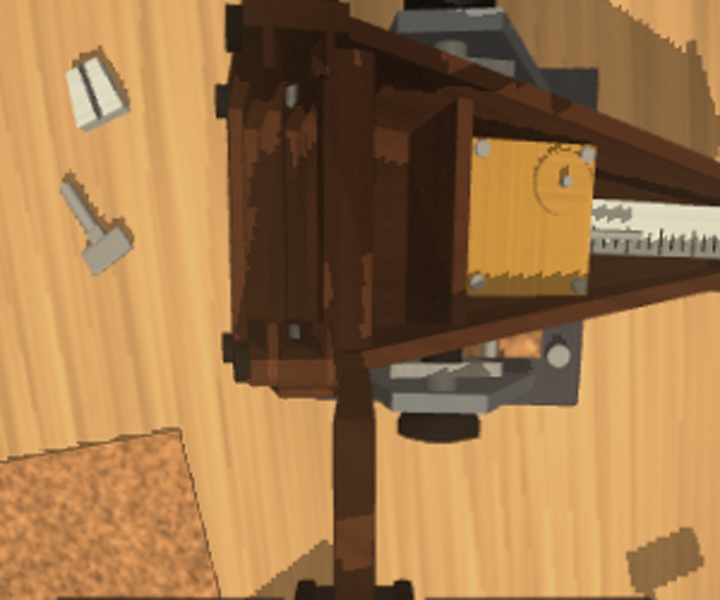

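View pics/w10h.png

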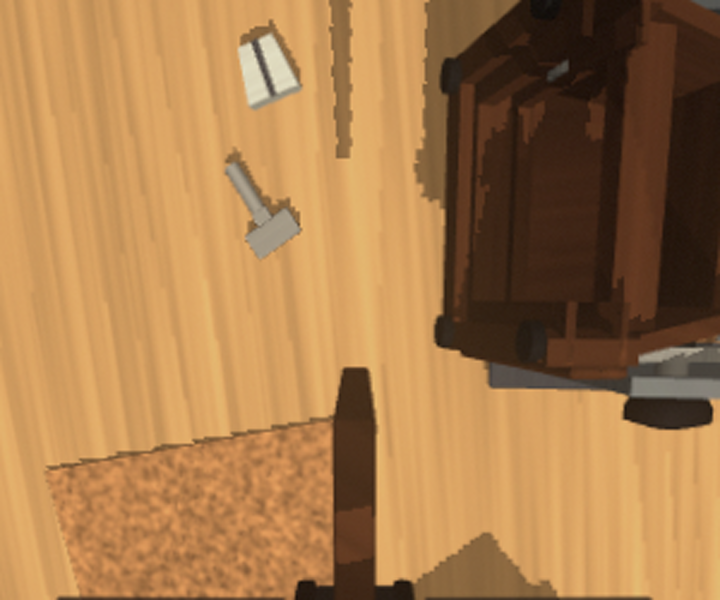

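Run:
```python
import cv2
im=cv2.imread("pics/w9_raw.png");cv2.imwrite("pics/w9z.png",cv2.resize(im[0:95,215:295],None,fx=7,fy=7,interpolation=cv2.INTER_CUBIC)[:600])
cv2.imwrite("pics/w9y.png",cv2.resize(im[90:175,215:295],None,fx=7,fy=7,interpolation=cv2.INTER_CUBIC)[:600])
im=cv2.imread("pics/w10_raw.png");cv2.imwrite("pics/w10z.png",cv2.resize(im[90:175,305:415],None,fx=7,fy=7,interpolation=cv2.INTER_CUBIC)[:600])
```

```text
(no output)
```

View pics/w9z.png

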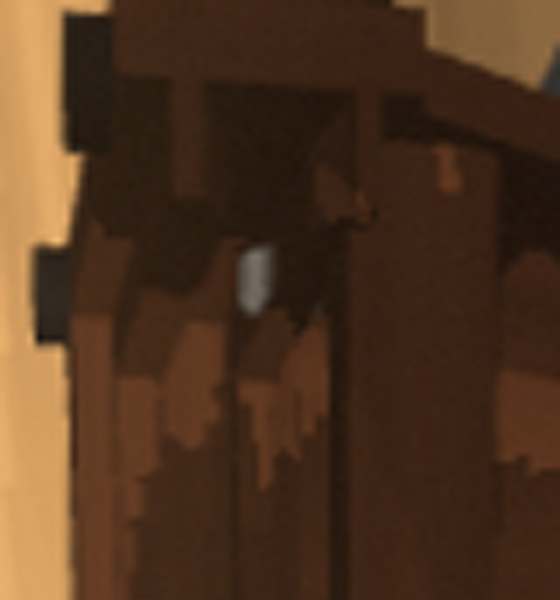

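View pics/w9y.png

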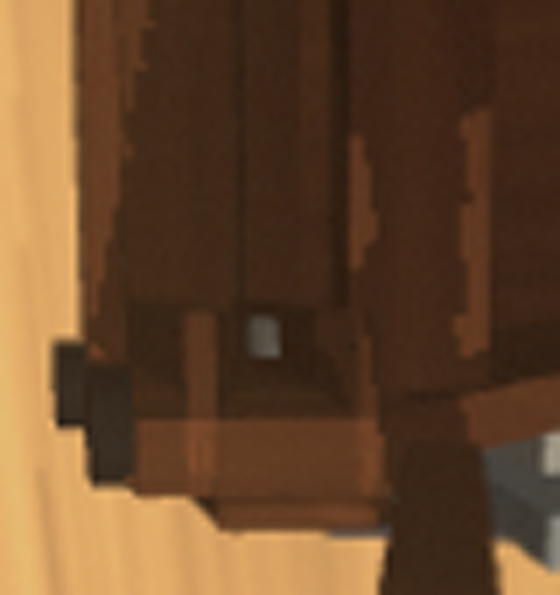

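View pics/w10z.png

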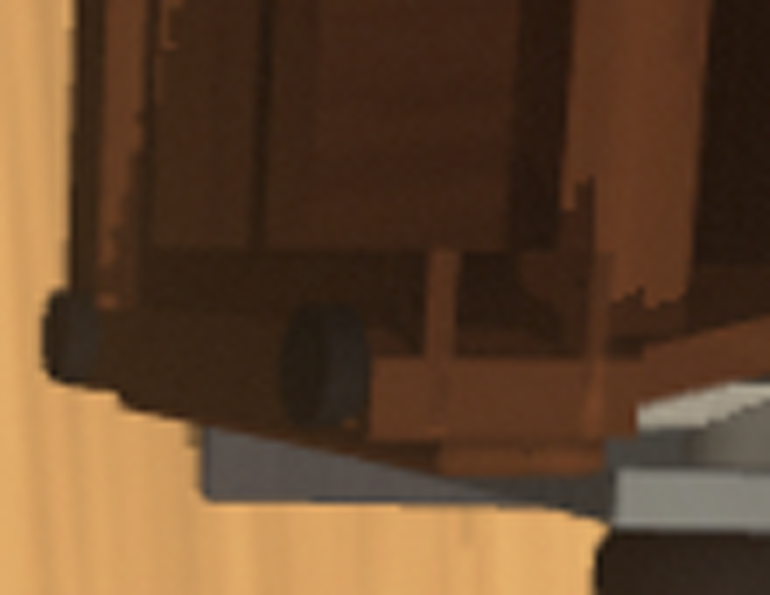

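```bash
python3 - <<'E'
import cv2
im=cv2.imread("pics/w10_raw.png");cv2.imwrite("pics/w10t.png",cv2.resize(im[0:70,305:415],None,fx=7,fy=7,interpolation=cv2.INTER_CUBIC))
E
cat > fit.py <<'E'
from h import *
np.set_printoptions(precision=4,suppress=True)
P={k:np.load(f"{k}.npy",allow_pickle=True).item() for k in("w8","w9","w10")}
z=np.array([-.3337,.034,.942]);z/=np.linalg.norm(z)
y=np.array([.1003,.995,0]);y-=z*(y@z);y/=np.linalg.norm(y);x=np.cross(y,z)
A=np.c_[x,y,z]
def cv(n,s,ox,oy,q): return (n,(ox+(q[0]-(s-1)/2)/s,oy+(q[1]-(s-1)/2)/s))
obs=[(cv("w9",7,215,90,(217,420)),(8.5,52,0)),(cv("w9",7,215,90,(357,420)),(-8.5,52,0)),
(cv("w9",7,215,0,(206,80)),(8.5,-52,0)),(cv("w9",7,215,0,(357,85)),(-8.5,-52,0)),
(cv("w10",7,305,90,(459,356)),(8.5,52,0)),(cv("w10",7,305,90,(586,356)),(-8.5,52,0)),
(cv("w8",6,225,40,(205,140)),(8.5,-52,0)),(cv("w8",6,225,40,(315,142)),(-8.5,-52,0))]
def res(M): return np.concatenate([proj(P[n],M+A@(np.array(s)/1e3))[0]-np.array(uv) for (n,uv),s in obs])
if __name__=="__main__":
    r=least_squares(res,[.58,.212,.2]);print("M",r.x);print(r.fun.reshape(-1,2));print(A,np.degrees(np.arccos(z[2])))
    def rv(q):
        return np.concatenate([ (proj(P[n],q[:3]+cv2.Rodrigues(q[3:])[0]@A@(np.array(s)/1e3))[0]-np.array(uv)) for (n,uv),s in obs])
    F={"TL":[.581,.1589,.1913],"BL":[.6125,.1557,.103],"TR":[.592,.2651,.191],"BR":[.6229,.2619,.1032]}
    for k,v in F.items(): print(k,A.T@(np.array(v)-r.x)*1e3)
E
python3 fit.py
```

```text
M [0.562  0.2145 0.1919]
[[-0.4613 -0.2729]
 [ 0.0842 -0.3895]
 [-0.0945 -0.4897]
 [ 0.5884  0.4978]
 [-0.8004  0.3923]
 [ 0.3693  0.5713]
 [-0.0065 -0.5468]
 [ 0.325   0.1823]]
[[ 0.9373  0.1004 -0.3337]
 [-0.0945  0.9949  0.034 ]
 [ 0.3354 -0.0003  0.9421]] 19.59981165889824
TL [ 22.8606 -53.4531  -8.7613]
BL [  23.068   -53.4439 -102.5661]
TR [23.0361 53.3148 -9.1038]
BR [  22.8489   53.2636 -102.2373]
```

View pics/w10t.png

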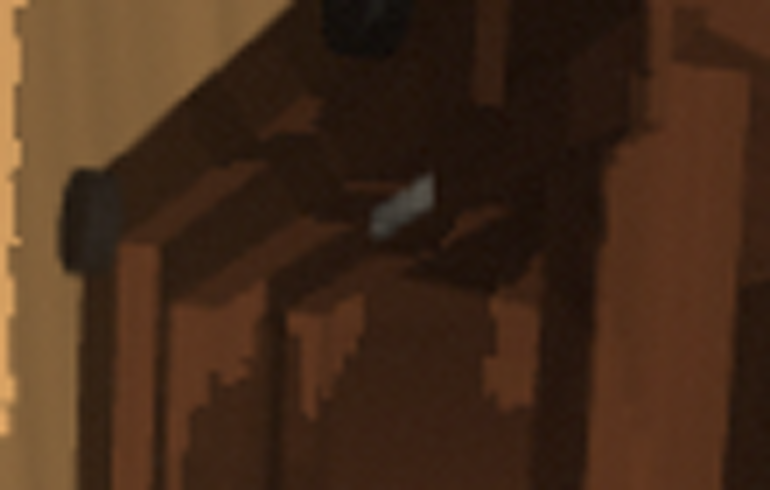

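```bash
python3 - <<'E'
from fit import *
M=np.array([.562,.2145,.1919])
for n,ox,oy,h,W,s in [("w9",215,0,170,85,3.5),("w10",305,0,170,110,3.5)]:
    im=cv2.imread(f"pics/{n}_raw.png")[oy:oy+h,ox:ox+W];im=cv2.resize(im,None,fx=s,fy=s,interpolation=cv2.INTER_CUBIC)
    def L(a,b,c):
        u=(proj(P[n],[M+A@(np.array(q)/1e3) for q in(a,b)])-[ox,oy])*s+(s-1)/2
        cv2.line(im,tuple(int(v) for v in u[0]),tuple(int(v) for v in u[1]),c,1,cv2.LINE_AA)
    for sx in(-26.5,-8.5): L((sx,-48,-8),(sx,48,-8),(0,255,255))
    for sy in(-1,1):
        for sx in(-1,1):
            L((sx*4.8,sy*49.2,-10),(sx*4.8,sy*49.2,-96),(0,255,0)); L((sx*4.8,sy*49.2,-10),(sx*8.5,sy*52,0),(255,100,0));L((sx*4.8,sy*49.2,-96),(sx*4.8,-sy*49.2,-96),(0,0,255))
        L((-4.8,sy*49.2,-51),(4.8,sy*49.2,-51),(255,0,255))
    cv2.imwrite(f"pics/{n}o.png",im)
E
python3 -c "
import cv2,numpy as np
a=cv2.imread('pics/w9o.png');b=cv2.imread('pics/w10o.png');cv2.imwrite('pics/ov.png',np.hstack([a,b]))"
```

```text
(no output)
```

View pics/ov.png

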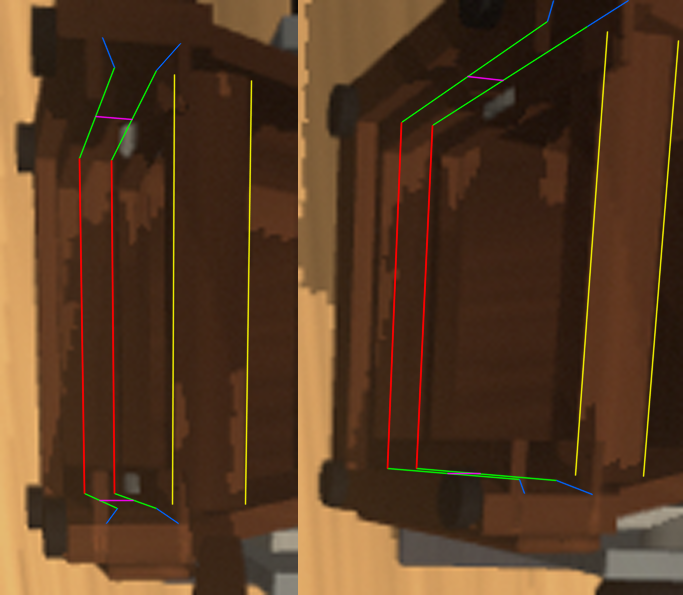

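Run:
```python
import cv2
im=cv2.imread("pics/w10_raw.png");cv2.imwrite("pics/w10b.png",cv2.resize(im[145:250,245:315],None,fx=7,fy=7,interpolation=cv2.INTER_CUBIC)[:740])
```

```text
(no output)
```

View pics/w10b.png

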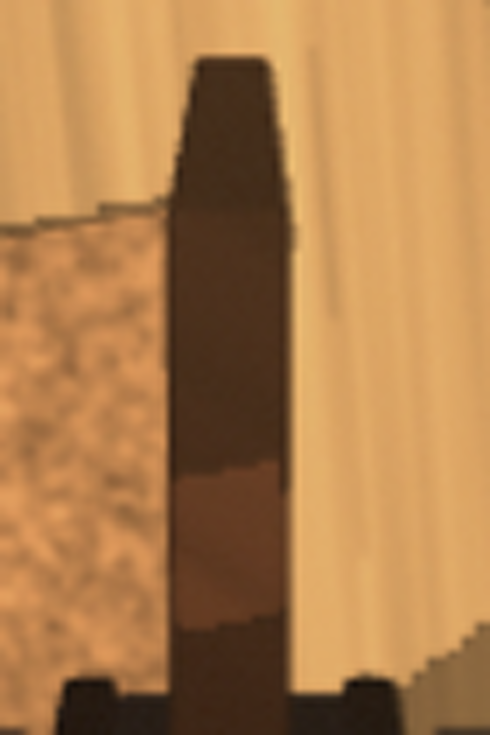

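Run:
```python
from h import *
np.set_printoptions(precision=5,suppress=True)
p=np.load("w10.npy",allow_pickle=True).item()
R=np.array([[-0.0936,-0.9865,0.1341],[-0.9955,0.0909,-0.026],[0.0135,-0.1359,-0.9906]]);t=np.array([.6397,.3188,.2962])
W=lambda x,y:np.array([245+(x-3)/7,145+(y-3)/7])
o=np.array([W(197,60),W(268,60),W(172,205),W(290,205)])
def mod(q,al=None):
    e,d,yo,ro=q[:4];a=q[4] if len(q)>4 else 0
    pts=[]
    for z,ys in((.096,(1,-1)),(0,(1,-1))):
        for s in ys:
            c=np.array([e+a*z,yo+s*.004+ro*z,d+z]);pts.append(c)
    return np.array(pts)
for sgn in (1,-1):
  for q0 in ([.049,-.025,0,0],[.049,-.025,0,0,0]):
    def f(q):
        m=mod(q); 
        if sgn<0: m=m[[1,0,3,2]]
        return (proj(p,t+m@R.T)-o).ravel()
    r=least_squares(f,q0);print(sgn,r.x,r.fun)
```

```text
1 [0.0077  0.28966 0.00036 0.00381] [  7.41498   6.91705  -7.41997   6.91539  11.25739  -5.73571 -11.25354
  -5.73772]
1 [-381115.47161 2353772.63235     370.66252   15517.3258  1587053.08753] [ 5.0713   0.      -5.07156  0.       8.42868 -0.      -8.42847 -0.     ]
-1 [ 0.04883 -0.01458  0.00032  0.00176] [-0.23563  0.19572  0.23548  0.19935 -0.19794 -0.12452  0.19801 -0.11817]
-1 [ 0.04806 -0.01016  0.00032  0.00179  0.0051 ] [-0.14169 -0.00122  0.14169  0.00234  0.05403 -0.00345 -0.05402  0.00272]
```

Run:
```python
from h import *
e=sense();R=e["ee_rot"];t=e["tcp_pos"]
out=[]
for n in("side","scene"):
    p=camera_params(n);im=np.ascontiguousarray(capture(n)[:,:,::-1])
    u=proj(p,t)[0];x0,y0=int(max(0,u[0]-40)),int(max(0,u[1]-50));k=5
    c=cv2.resize(im[y0:y0+110,x0:x0+80],None,fx=k,fy=k,interpolation=cv2.INTER_CUBIC)
    for d,col in((-.0146,(0,0,255)),(-.025,(0,255,0))):
        for z in(d,d+.096):
            for s in(-.0472,.0488):
                for yy in(-.004,.004):
                    v=(proj(p,t+R@[s,yy,z])[0]-[x0,y0])*k+2;cv2.circle(c,tuple(int(q) for q in v),3,col,-1)
    out.append(c)
cv2.imwrite("pics/bd.png",np.hstack(out))
```

```text
(no output)
```

View pics/bd.png

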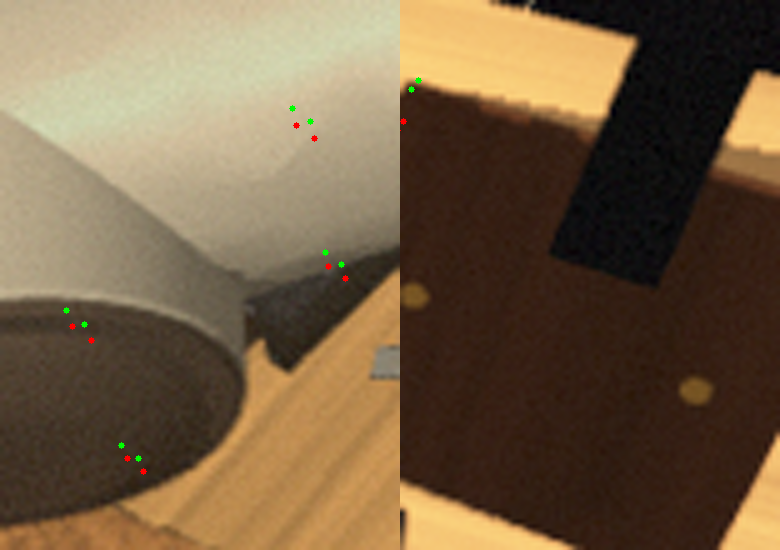

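Run:
```python
from h import *
e=sense();R=e["ee_rot"];t=e["tcp_pos"]
p=camera_params("scene");im=np.ascontiguousarray(capture("scene")[:,:,::-1])
u=proj(p,t)[0];x0,y0=int(u[0]-75),int(max(0,u[1]-60));k=5
c=cv2.resize(im[y0:y0+120,x0:x0+150],None,fx=k,fy=k,interpolation=cv2.INTER_CUBIC)
for d,col in((-.0146,(0,0,255)),(-.025,(0,255,0))):
  for z in(d,d+.096):
    for s in(-.0472,.0488):
      for yy in(-.004,.004):
        v=(proj(p,t+R@[s,yy,z])[0]-[x0,y0])*k+2;cv2.circle(c,tuple(int(q) for q in v),3,col,-1)
cv2.imwrite("pics/bd2.png",c)
```

```text
(no output)
```

View pics/bd2.png

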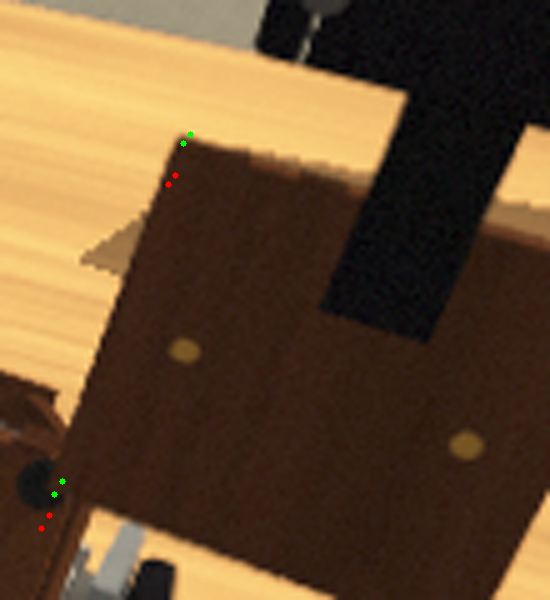

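```bash
cat > bd.py <<'E'
from h import *
import sys
d,al,s0,name=float(sys.argv[1]),float(sys.argv[2]),float(sys.argv[3]),sys.argv[4]
e=sense();R=e["ee_rot"];t=e["tcp_pos"]
p=camera_params("scene");im=np.ascontiguousarray(capture("scene")[:,:,::-1])
u=proj(p,t)[0];x0,y0=int(max(0,min(400,u[0]-80))),int(max(0,u[1]-50));k=4.5
c=cv2.resize(im[y0:y0+130,x0:x0+160],None,fx=k,fy=k,interpolation=cv2.INTER_CUBIC)
ca,sa=np.cos(np.radians(al)),np.sin(np.radians(al))
for yy,col in((.004,(0,255,0)),(-.004,(0,0,255))):
  q=[]
  for a,b in((-.048,0),(.048,0),(.048,.096),(-.048,.096)):
    X=np.array([s0+ca*a+sa*b,yy,d-sa*a+ca*b]); v=(proj(p,t+R@X)[0]-[x0,y0])*k+2;q.append(v)
  cv2.polylines(c,[np.int32(q)],True,col,1,cv2.LINE_AA)
cv2.imwrite(f"pics/{name}.png",c)
E
python3 bd.py -.0245 0 .0008 bd3
```

View pics/bd3.png

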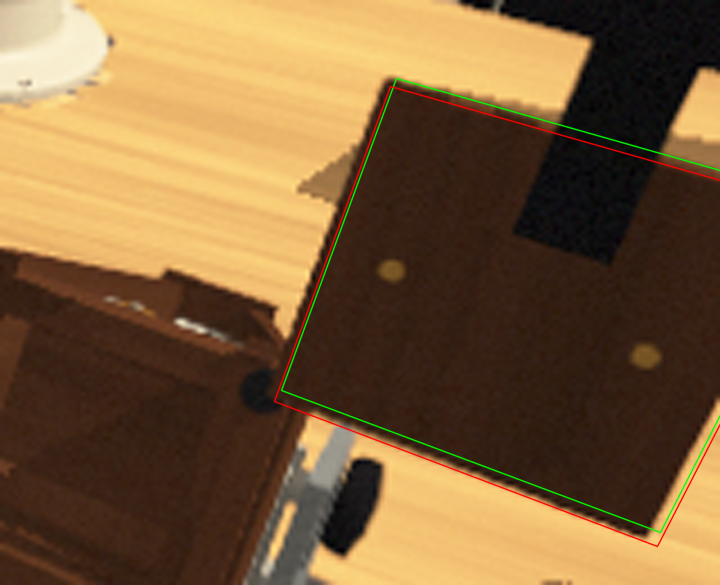

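The overlays match: the rail and grooves line up, and the board outline is within about 1.5 mm. The slot mouth is at (0.562, 0.2145, 0.1919), and the board top sits 25 mm behind the TCP. Next I'll work out the staging pose.

```bash
cat > go.py <<'E'
from fit import *
from scipy.spatial.transform import Rotation as Ro
import sys
M=np.array([.562,.2145,.1919]);s0,d=.001,-.025
Rt=np.c_[-A[:,1],-A[:,0],-A[:,2]]
def show(h):
    e=sense();T=M+A[:,2]*(h+d)+A[:,1]*s0
    dT=T-e["tcp_pos"];rv=np.degrees((Ro.from_matrix(Rt)*Ro.from_matrix(e["ee_rot"]).inv()).as_rotvec())
    print("t",round(float(e["time_s"]),2),"tcp",e["tcp_pos"],"F slot",A.T@e["wrist_force"],"w",round(e["gripper_width"],3))
    print("shift units",dT/.06,"turn units",rv/10,"| off in slot mm",A.T@(e["tcp_pos"]-T)*1e3)
if __name__=="__main__": show(float(sys.argv[1]))
E
python3 go.py .136; python3 -c "
from go import *
print('z unit per mm (shift units/mm):',-A[:,2]/60, 'x',A[:,0]/60,'y',A[:,1]/60)"
```

```text
t 8.85 tcp [0.6388 0.3194 0.2961] F slot [-0.7156 -0.6307 -1.8522] w 0.091
shift units [-1.8965 -1.6694  0.0059] turn units [-0.0381 -1.1821 -0.0401] | off in slot mm [ 97.0709 111.0819 -34.9023]
z unit per mm (shift units/mm): [ 0.0056 -0.0006 -0.0157] x [ 0.0156 -0.0016  0.0056] y [ 0.0017  0.0166 -0.    ]
```

```bash
python3 -m inch '[{"x":-0.5,"y":0,"z":0.3,"ax":0,"ay":-0.4,"az":0,"jaw":255},{"x":-0.6,"y":0,"z":0.1,"ax":0,"ay":-0.4,"az":0,"jaw":255},{"x":-0.6,"y":-0.2,"z":0,"ax":0,"ay":-0.3,"az":0,"jaw":255},{"x":-0.1,"y":-0.5,"z":0,"ax":0,"ay":0,"az":0,"jaw":255},{"x":0,"y":-0.5,"z":0,"ax":0,"ay":0,"az":0,"jaw":255},{"x":0,"y":-0.4,"z":0,"ax":0,"ay":0,"az":0,"jaw":255},{"x":0,"y":0,"z":0,"ax":0,"ay":0,"az":0,"jaw":255}]'
python3 go.py .136
```

```text
time_s: 9.72
tcp_pos: [0.5238, 0.2215, 0.3217]
ee_rot: [[-0.086, -0.941, 0.328], [-0.996, 0.084, -0.02], [-0.008, -0.329, -0.944]]
wrist_force: [0.7, 0.7, -1.2]
gripper_width: 0.092
t 9.72 tcp [0.5238 0.2215 0.3217] F slot [ 0.2222  0.7481 -1.366 ] w 0.092
shift units [ 0.0202 -0.0378 -0.42  ] turn units [-0.053  -0.0345 -0.0844] | off in slot mm [ 7.0999  2.1248 24.2212]
```

```bash
python3 -m inch '[{"x":0.02,"y":-0.04,"z":-0.2,"ax":-0.05,"ay":-0.03,"az":-0.08,"jaw":255},{"x":0,"y":0,"z":0,"ax":0,"ay":0,"az":0,"jaw":255},{"x":0,"y":0,"z":-0.2,"ax":0,"ay":0,"az":0,"jaw":255},{"x":0,"y":0,"z":0,"ax":0,"ay":0,"az":0,"jaw":255},{"x":0,"y":0,"z":0,"ax":0,"ay":0,"az":0,"jaw":255}]'
python3 go.py .121; python3 look.py w11; python3 bd.py -.025 0 .001 bd4
```

```text
time_s: 10.35
tcp_pos: [0.5257, 0.2206, 0.2946]
ee_rot: [[-0.099, -0.938, 0.332], [-0.995, 0.093, -0.035], [0.002, -0.334, -0.943]]
wrist_force: [-0.1, -0.2, -0.4]
gripper_width: 0.094
t 10.35 tcp [0.5257 0.2206 0.2946] F slot [-0.2108 -0.211  -0.3812] w 0.094
shift units [ 0.0723 -0.0306 -0.2037] turn units [ 0.0091 -0.0101 -0.0067] | off in slot mm [-0.141   1.3892 13.0269]
10.35 [0.5257 0.2206 0.2946] 0.09387485066116899 F [-0.0916 -0.203  -0.4297]
[[-0.0992 -0.938   0.3321]
 [-0.9951  0.0929 -0.0351]
 [ 0.0021 -0.3339 -0.9426]]
```

View pics/bd4.png

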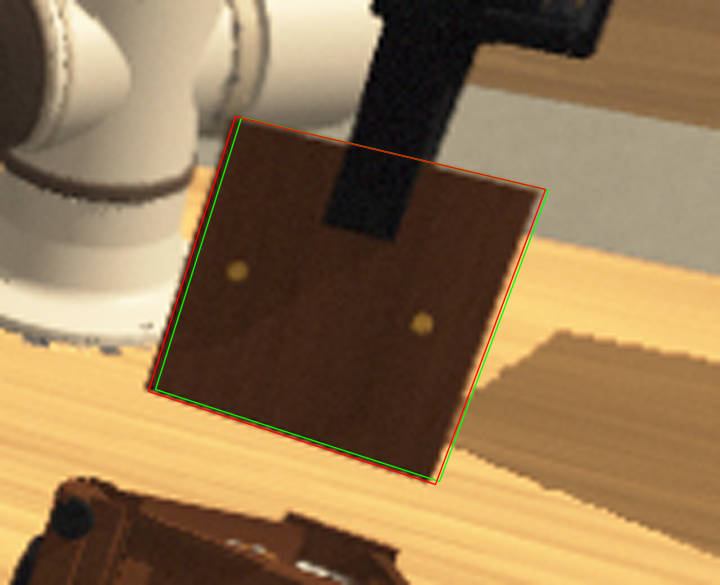

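View pics/w11.png

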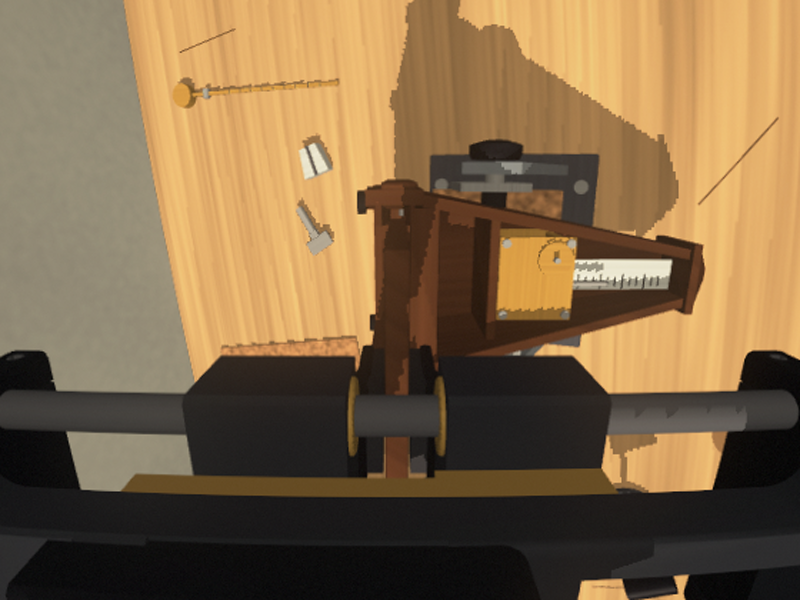

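Run:
```python
from go import *
n="w11";p=np.load("w11.npy",allow_pickle=True).item()
ox,oy,W,h,s=235,110,110,150,5
im=cv2.imread("pics/w11_raw.png")[oy:oy+h,ox:ox+W];im=cv2.resize(im,None,fx=s,fy=s,interpolation=cv2.INTER_CUBIC)[:700]
def L(a,b,c):
    u=(proj(p,[M+A@(np.array(q)/1e3) for q in(a,b)])-[ox,oy])*s+(s-1)/2
    cv2.line(im,tuple(int(v) for v in u[0]),tuple(int(v) for v in u[1]),c,1,cv2.LINE_AA)
for sx in(-26.5,-8.5): L((sx,-48,-8),(sx,48,-8),(0,255,255))
for sx in(-1,1): L((sx*8.5,-52,0),(sx*8.5,-43,0),(255,100,0))
L((-8.5,-52,0),(8.5,-52,0),(255,100,0))
cv2.imwrite("pics/w11o.png",im[:600])
```

```text
(no output)
```

View pics/w11o.png

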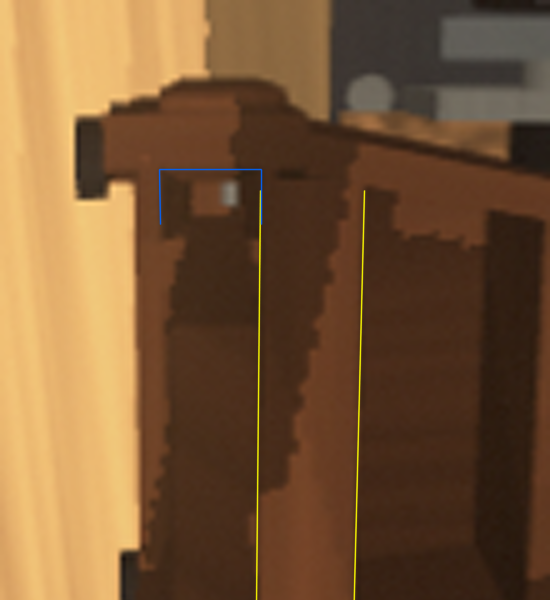

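The view straight down the slot axis shows the board (crop x 165–255) centred over the slot (160–262). I'm starting down.

```bash
python3 -m inch '[{"x":0.06,"y":-0.02,"z":-0.16,"ax":0,"ay":0,"az":0,"jaw":255},{"x":0,"y":0,"z":0,"ax":0,"ay":0,"az":0,"jaw":255},{"x":0.06,"y":-0.01,"z":-0.16,"ax":0,"ay":0,"az":0,"jaw":255},{"x":0,"y":0,"z":0,"ax":0,"ay":0,"az":0,"jaw":255},{"x":0.05,"y":-0.01,"z":-0.13,"ax":0,"ay":0,"az":0,"jaw":255},{"x":0,"y":0,"z":0,"ax":0,"ay":0,"az":0,"jaw":255}]'
python3 go.py .1
```

```text
time_s: 11.2
tcp_pos: [0.5366, 0.2178, 0.2657]
ee_rot: [[-0.1, -0.938, 0.332], [-0.995, 0.093, -0.035], [0.002, -0.334, -0.943]]
wrist_force: [-0.4, -0.2, -1.1]
gripper_width: 0.091
t 11.2 tcp [0.5366 0.2178 0.2657] F slot [-0.7566 -0.2158 -0.9299] w 0.091
shift units [ 0.0085  0.0044 -0.0524] turn units [ 0.0068 -0.011  -0.0037] | off in slot mm [ 0.6024 -0.3168  3.1229]
```

```bash
python3 -m inch '[{"x":0.035,"y":0,"z":-0.13,"ax":0,"ay":0,"az":0,"jaw":255},{"x":0,"y":0,"z":0,"ax":0,"ay":0,"az":0,"jaw":255},{"x":0.045,"y":-0.005,"z":-0.13,"ax":0,"ay":0,"az":0,"jaw":255},{"x":0,"y":0,"z":0,"ax":0,"ay":0,"az":0,"jaw":255}]'
python3 go.py .09
python3 -m inch '[{"x":0.045,"y":-0.005,"z":-0.13,"ax":0,"ay":0,"az":0,"jaw":255},{"x":0,"y":0,"z":0,"ax":0,"ay":0,"az":0,"jaw":255}]'
python3 go.py .08
```

```text
time_s: 11.7
tcp_pos: [0.5418, 0.2176, 0.2492]
ee_rot: [[-0.1, -0.938, 0.332], [-0.995, 0.093, -0.035], [0.001, -0.334, -0.943]]
wrist_force: [-0.1, -0.2, -1.2]
gripper_width: 0.089
t 11.7 tcp [0.5418 0.2176 0.2492] F slot [-0.4958 -0.167  -1.086 ] w 0.089
shift units [-0.0237  0.001   0.0661] turn units [ 0.0053 -0.0089 -0.0049] | off in slot mm [ 0.0072  0.0863 -4.2136]
time_s: 11.95
tcp_pos: [0.5449, 0.2175, 0.241]
ee_rot: [[-0.099, -0.938, 0.333], [-0.995, 0.093, -0.034], [0.001, -0.334, -0.942]]
wrist_force: [-0.1, 0.2, -0.3]
gripper_width: 0.088
t 11.95 tcp [0.5449 0.2175 0.241 ] F slot [-0.2141  0.2225 -0.2122] w 0.088
shift units [-0.0187 -0.003   0.0456] turn units [ 0.0033 -0.0064 -0.0064] | off in slot mm [ 0.1157  0.2919 -2.9456]
```

```bash
python3 -m inch '[{"x":0.045,"y":-0.01,"z":-0.13,"ax":0,"ay":0,"az":0,"jaw":255},{"x":0,"y":0,"z":0,"ax":0,"ay":0,"az":0,"jaw":255},{"x":0.045,"y":-0.005,"z":-0.13,"ax":0,"ay":0,"az":0,"jaw":255},{"x":0,"y":0,"z":0,"ax":0,"ay":0,"az":0,"jaw":255}]'
python3 go.py .06
python3 -m inch '[{"x":0.045,"y":-0.005,"z":-0.13,"ax":0,"ay":0,"az":0,"jaw":255},{"x":0,"y":0,"z":0,"ax":0,"ay":0,"az":0,"jaw":255}]'
python3 go.py .05
```

```text
time_s: 12.45
tcp_pos: [0.5507, 0.2168, 0.2243]
ee_rot: [[-0.099, -0.938, 0.333], [-0.995, 0.093, -0.034], [0.001, -0.334, -0.942]]
wrist_force: [0.4, 1.1, -0.9]
gripper_width: 0.086
t 12.45 tcp [0.5507 0.2168 0.2243] F slot [-0.0017  1.1645 -0.9072] w 0.086
shift units [-0.0044 -0.0019  0.0097] turn units [ 0.0011 -0.0059 -0.0069] | off in slot mm [ 0.0428  0.1419 -0.6355]
time_s: 12.7
tcp_pos: [0.5537, 0.2165, 0.2161]
ee_rot: [[-0.099, -0.938, 0.333], [-0.995, 0.093, -0.034], [0.001, -0.335, -0.942]]
wrist_force: [0.1, 0.3, -1.4]
gripper_width: 0.092
t 12.7 tcp [0.5537 0.2165 0.2161] F slot [-0.4275  0.3455 -1.3604] w 0.092
shift units [ 0.0006 -0.0026 -0.0116] turn units [ 0.001  -0.0041 -0.007 ] | off in slot mm [0.185  0.1536 0.6702]
```

```bash
python3 -m inch '[{"x":0.04,"y":-0.005,"z":-0.11,"ax":0,"ay":0,"az":0,"jaw":255},{"x":0,"y":0,"z":0,"ax":0,"ay":0,"az":0,"jaw":255}]'
python3 go.py .04
python3 -m inch '[{"x":0.04,"y":-0.005,"z":-0.11,"ax":0,"ay":0,"az":0,"jaw":255},{"x":0,"y":0,"z":0,"ax":0,"ay":0,"az":0,"jaw":255}]'
python3 go.py .035
```

```text
time_s: 12.95
tcp_pos: [0.5566, 0.2164, 0.2098]
ee_rot: [[-0.099, -0.937, 0.334], [-0.995, 0.093, -0.033], [0.0, -0.336, -0.942]]
wrist_force: [3.1, 0.8, -5.0]
gripper_width: 0.091
t 12.95 tcp [0.5566 0.2164 0.2098] F slot [ 1.1652  1.0634 -5.7236] w 0.091
shift units [ 0.0084 -0.0058 -0.0623] turn units [ 0.0003  0.0021 -0.011 ] | off in slot mm [0.7474 0.2924 3.702 ]
time_s: 13.2
tcp_pos: [0.5588, 0.216, 0.2032]
ee_rot: [[-0.098, -0.937, 0.334], [-0.995, 0.093, -0.033], [0.0, -0.336, -0.942]]
wrist_force: [3.1, 0.3, -5.3]
gripper_width: 0.092
t 13.2 tcp [0.5588 0.216  0.2032] F slot [ 1.1372  0.6125 -6.0079] w 0.092
shift units [-0.0013 -0.0025 -0.032 ] turn units [ 0.0008  0.0024 -0.0112] | off in slot mm [0.7065 0.1544 1.7897]
```

```bash
python3 -m inch '[{"x":0.03,"y":-0.005,"z":-0.12,"ax":0,"ay":0,"az":0,"jaw":255}]'
python3 go.py .03
python3 -m inch '[{"x":0,"y":0,"z":0,"ax":0,"ay":0,"az":0,"jaw":255}]'
python3 go.py .027; python3 look.py w12; python3 bd.py -.025 0 .001 bd5
```

```text
time_s: 13.32
tcp_pos: [0.5611, 0.2161, 0.1973]
ee_rot: [[-0.098, -0.937, 0.336], [-0.995, 0.093, -0.033], [-0.001, -0.338, -0.941]]
wrist_force: [-2.6, -0.5, 4.5]
gripper_width: 0.09
t 13.32 tcp [0.5611 0.2161 0.1973] F slot [-0.8547 -0.7224  5.0629] w 0.09
shift units [-0.0115 -0.0068 -0.0107] turn units [-0.0043  0.0139 -0.0135] | off in slot mm [0.8244 0.4746 0.3895]
time_s: 13.45
tcp_pos: [0.5612, 0.2159, 0.1965]
ee_rot: [[-0.098, -0.937, 0.335], [-0.995, 0.093, -0.033], [-0.0, -0.337, -0.941]]
wrist_force: [3.8, 0.2, -4.1]
gripper_width: 0.086
t 13.45 tcp [0.5612 0.2159 0.1965] F slot [ 2.1983  0.5726 -5.1716] w 0.086
shift units [ 0.0044 -0.0063 -0.0445] turn units [-0.0032  0.0103 -0.0132] | off in slot mm [0.612  0.3461 2.6143]
13.45 [0.5612 0.2159 0.1965] 0.08625694118541616 F [ 3.8439  0.1861 -4.1347]
[[-0.0981 -0.9369  0.3355]
 [-0.9952  0.0925 -0.0327]
 [-0.0004 -0.3371 -0.9415]]
```

View pics/bd5.png

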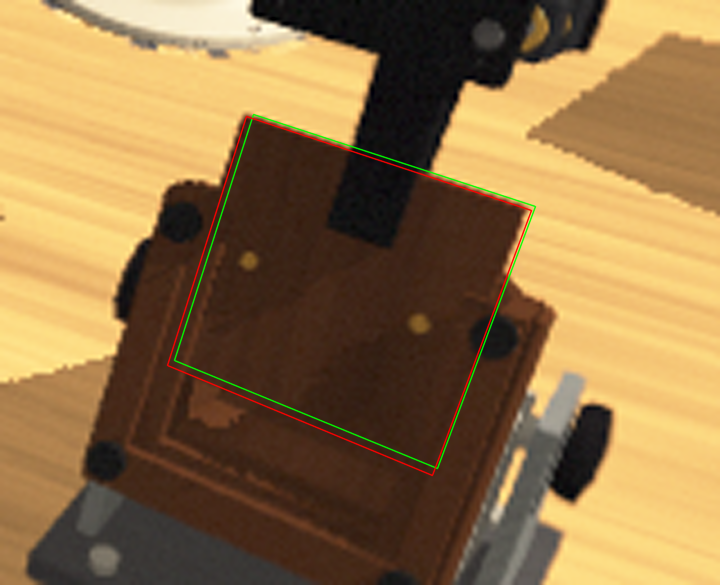

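```bash
python3 -m inch '[{"x":0.025,"y":-0.005,"z":-0.085,"ax":0,"ay":0,"az":0,"jaw":255},{"x":0,"y":0,"z":0,"ax":0,"ay":0,"az":0,"jaw":255}]'
python3 go.py .025
python3 -m inch '[{"x":0,"y":0,"z":0,"ax":0,"ay":0,"az":0,"jaw":190},{"x":0,"y":0,"z":0,"ax":0,"ay":0,"az":0,"jaw":170},{"x":0,"y":0,"z":0,"ax":0,"ay":0,"az":0,"jaw":170}]'
python3 go.py .025
```

```text
time_s: 13.8
tcp_pos: [0.5628, 0.2158, 0.1919]
ee_rot: [[-0.098, -0.937, 0.336], [-0.995, 0.093, -0.032], [-0.001, -0.338, -0.941]]
wrist_force: [3.5, 0.3, -4.6]
gripper_width: 0.086
t 13.8 tcp [0.5628 0.2158 0.1919] F slot [ 1.7048  0.6544 -5.5128] w 0.086
shift units [-0.0117 -0.0047  0.0007] turn units [-0.005   0.0142 -0.0131] | off in slot mm [ 0.617   0.3522 -0.2651]
time_s: 14.18
tcp_pos: [0.5625, 0.2154, 0.1918]
ee_rot: [[-0.099, -0.937, 0.335], [-0.995, 0.093, -0.033], [-0.0, -0.337, -0.941]]
wrist_force: [0.2, -0.1, 0.3]
gripper_width: 0.304
t 14.18 tcp [0.5625 0.2154 0.1918] F slot [ 0.3379 -0.0568  0.2216] w 0.304
shift units [-0.0062  0.0019  0.0024] turn units [-0.0022  0.0099 -0.0077] | off in slot mm [ 0.3128 -0.0732 -0.2667]
```

```bash
python3 -m inch '[{"x":-0.08,"y":0.01,"z":0.23,"ax":0,"ay":0,"az":0,"jaw":170},{"x":-0.08,"y":0.01,"z":0.23,"ax":0,"ay":0,"az":0,"jaw":170},{"x":-0.09,"y":0.01,"z":0.24,"ax":0,"ay":0,"az":0,"jaw":170},{"x":0,"y":0,"z":0,"ax":0,"ay":0,"az":0,"jaw":220},{"x":0,"y":0,"z":0,"ax":0,"ay":0,"az":0,"jaw":255},{"x":0,"y":0,"z":0,"ax":0,"ay":0,"az":0,"jaw":255},{"x":0,"y":0,"z":0,"ax":0,"ay":0,"az":0,"jaw":255}]'
python3 go.py .065; python3 look.py w13
python3 - <<'E'
from go import *
im=np.ascontiguousarray(capture("scene")[:,:,::-1]);p=camera_params("scene")
x0,y0,k=340,130,3.7
c=cv2.resize(im[y0:y0+160,x0:x0+160],None,fx=k,fy=k,interpolation=cv2.INTER_CUBIC)
for h,col in((0.025,(0,255,0)),(0,(0,0,255))):
    u=[(proj(p,M+A@[.004,s*.048,h])[0]-[x0,y0])*k for s in(-1,1)]
    cv2.line(c,tuple(np.int32(u[0])),tuple(np.int32(u[1])),col,1)
cv2.imwrite("pics/s13.png",c)
E
```

```text
time_s: 15.05
tcp_pos: [0.5463, 0.2173, 0.2374]
ee_rot: [[-0.099, -0.937, 0.336], [-0.995, 0.094, -0.032], [-0.001, -0.338, -0.941]]
wrist_force: [0.0, 0.1, 0.6]
gripper_width: 0.022
t 15.05 tcp [0.5463 0.2173 0.2374] F slot [0.2107 0.0927 0.5299] w 0.022
shift units [ 0.0414 -0.0071 -0.1295] turn units [-0.0083  0.0135 -0.0081] | off in slot mm [0.2369 0.1705 8.1623]
15.05 [0.5463 0.2173 0.2374] 0.021536840861560883 F [0.0299 0.0903 0.5698]
[[-0.099  -0.9366  0.336 ]
 [-0.9951  0.0936 -0.0322]
 [-0.0013 -0.3375 -0.9413]]
```

View pics/s13.png

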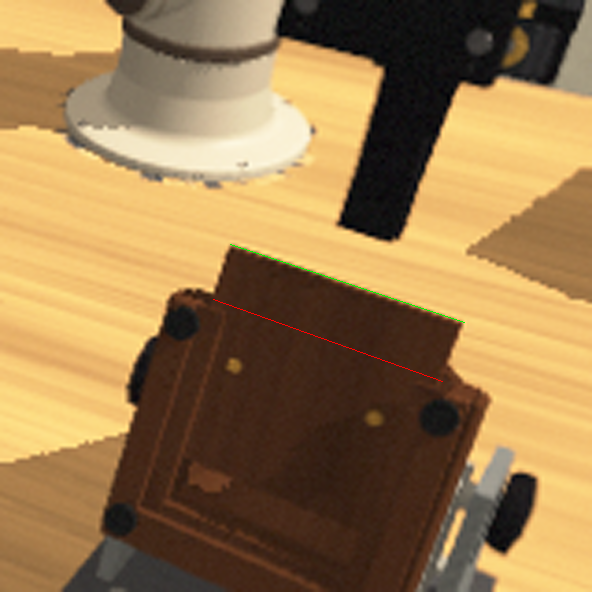

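View pics/w13.png

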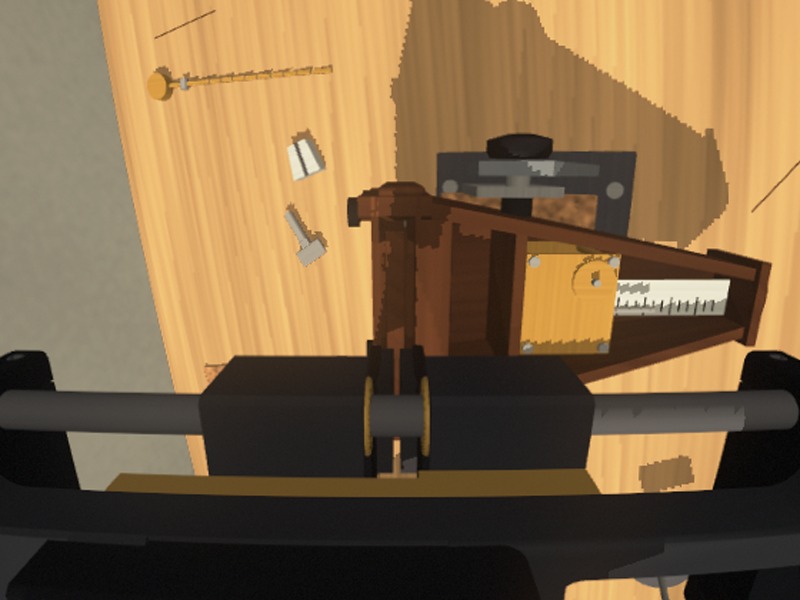

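```bash
cat > pr.py <<'E'
from go import *
e=sense();print("t",round(float(e["time_s"]),2),"tcp in slot mm (z=proud)",A.T@(e["tcp_pos"]-M)*1e3,"F slot",A.T@e["wrist_force"],"w",round(e["gripper_width"],3))
E
python3 -m inch '[{"x":0.08,"y":-0.02,"z":-0.25,"ax":0,"ay":0,"az":0,"jaw":255},{"x":0,"y":0,"z":0,"ax":0,"ay":0,"az":0,"jaw":255}]'; python3 pr.py
python3 -m inch '[{"x":0.022,"y":-0.002,"z":-0.065,"ax":0,"ay":0,"az":0,"jaw":255},{"x":0.022,"y":-0.002,"z":-0.065,"ax":0,"ay":0,"az":0,"jaw":255}]'; python3 pr.py
```

```text
time_s: 15.4
tcp_pos: [0.5513, 0.216, 0.2218]
ee_rot: [[-0.099, -0.937, 0.336], [-0.995, 0.093, -0.033], [-0.001, -0.337, -0.941]]
wrist_force: [-0.3, -0.1, -0.4]
gripper_width: 0.004
t 15.4 tcp in slot mm (z=proud) [-0.1757  0.4139 31.8332] F slot [-0.3805 -0.1222 -0.237 ] w 0.004
time_s: 15.65
tcp_pos: [0.5543, 0.2161, 0.2151]
ee_rot: [[-0.099, -0.936, 0.337], [-0.995, 0.093, -0.032], [-0.002, -0.339, -0.941]]
wrist_force: [-7.9, 1.5, 6.4]
gripper_width: 0.007
t 15.65 tcp in slot mm (z=proud) [ 0.3597  0.8531 24.4641] F slot [-5.3834  0.7128  8.6714] w 0.007
```

```bash
for i in 1; do python3 -m inch '[{"x":0.03,"y":-0.008,"z":-0.095,"ax":0,"ay":0,"az":0,"jaw":255},{"x":0.03,"y":-0.003,"z":-0.095,"ax":0,"ay":0,"az":0,"jaw":255}]' | tail -2; python3 pr.py; done
python3 -m inch '[{"x":0.03,"y":-0.003,"z":-0.095,"ax":0,"ay":0,"az":0,"jaw":255},{"x":0.03,"y":-0.003,"z":-0.095,"ax":0,"ay":0,"az":0,"jaw":255}]' | tail -2; python3 pr.py
```

```text
wrist_force: [-6.8, 1.1, 5.5]
gripper_width: 0.004
t 15.9 tcp in slot mm (z=proud) [ 0.2541  0.9742 14.5347] F slot [-4.6002  0.3883  7.505 ] w 0.004
wrist_force: [-6.5, 0.4, 5.5]
gripper_width: 0.007
t 16.15 tcp in slot mm (z=proud) [0.2116 1.3507 4.7182] F slot [-4.3095 -0.2734  7.397 ] w 0.007
```

Smooth, at about 7.5 N, with 4.7 mm left by my measurement. I'll use smaller steps now and watch for the hard stop.

```bash
python3 -m inch '[{"x":0.022,"y":-0.01,"z":-0.06,"ax":0,"ay":0,"az":0,"jaw":255}]' | tail -2; python3 pr.py
python3 -m inch '[{"x":0.022,"y":-0.005,"z":-0.06,"ax":0,"ay":0,"az":0,"jaw":255}]' | tail -2; python3 pr.py
python3 -m inch '[{"x":0.022,"y":-0.002,"z":-0.06,"ax":0,"ay":0,"az":0,"jaw":255}]' | tail -2; python3 pr.py
```

```text
wrist_force: [-8.9, 1.2, 6.2]
gripper_width: 0.003
t 16.27 tcp in slot mm (z=proud) [0.2204 1.0245 1.7716] F slot [-6.3619  0.334   8.8383] w 0.003
wrist_force: [-17.1, -0.7, 20.6]
gripper_width: 0.005
t 16.4 tcp in slot mm (z=proud) [ 0.2449  0.8975 -0.9139] F slot [-9.0705 -2.3803 25.1021] w 0.005
wrist_force: [-32.3, 1.8, 31.9]
gripper_width: 0.008
t 16.52 tcp in slot mm (z=proud) [ 0.404   0.8563 -1.1003] F slot [-19.6983  -1.4891  40.9069] w 0.008
```

Hard stop felt: the force rose from 9 to 41 N with almost no travel, at the expected home level. I'm backing off to check.

```bash
python3 -m inch '[{"x":-0.04,"y":0.004,"z":0.12,"ax":0,"ay":0,"az":0,"jaw":255},{"x":-0.08,"y":0.01,"z":0.24,"ax":0,"ay":0,"az":0,"jaw":255},{"x":-0.08,"y":0.5,"z":0.5,"ax":0,"ay":0,"az":0,"jaw":255},{"x":0,"y":0.6,"z":0.5,"ax":0,"ay":0,"az":0,"jaw":255},{"x":0,"y":0.6,"z":0.3,"ax":0,"ay":0,"az":0,"jaw":255},{"x":0,"y":0,"z":0,"ax":0,"ay":0,"az":0,"jaw":255},{"x":0,"y":0,"z":0,"ax":0,"ay":0,"az":0,"jaw":255}]'
python3 pr.py; python3 look.py w14
python3 - <<'E'
from go import *
im=np.ascontiguousarray(capture("scene")[:,:,::-1]);p=camera_params("scene")
cv2.imwrite("pics/s14full.png",cv2.resize(im,(800,600),interpolation=cv2.INTER_CUBIC))
x0,y0,k=355,185,4
c=cv2.resize(im[y0:y0+145,x0:x0+130],None,fx=k,fy=k,interpolation=cv2.INTER_CUBIC)
c2=c.copy()
u=[(proj(p,M+A@[.004,s*.048,0])[0]-[x0,y0])*k for s in(-1,1)]
cv2.line(c2,tuple(np.int32(u[0])),tuple(np.int32(u[1])),(0,0,255),1)
cv2.imwrite("pics/s14.png",np.hstack([c,c2])[:600,:800])
w=cv2.imread("pics/w14_raw.png");pw=np.load("w14.npy",allow_pickle=True).item();uu=proj(pw,M)[0];print(uu)
a,b=int(uu[0])-60,max(0,int(uu[1])-75)
cv2.imwrite("pics/w14c.png",cv2.resize(w[b:b+150,a:a+130],None,fx=4,fy=4,interpolation=cv2.INTER_CUBIC))
E
```

```text
time_s: 17.4
tcp_pos: [0.5497, 0.3208, 0.2953]
ee_rot: [[-0.098, -0.934, 0.345], [-0.995, 0.094, -0.027], [-0.007, -0.346, -0.938]]
wrist_force: [0.5, 0.0, -0.2]
gripper_width: 0.004
t 17.4 tcp in slot mm (z=proud) [ 13.095  104.4756 105.1624] F slot [ 0.3954  0.0651 -0.3673] w 0.004
17.4 [0.5497 0.3208 0.2953] 0.003611228985632452 F [ 0.4997  0.0149 -0.2134]
[[-0.098  -0.9335  0.3449]
 [-0.9952  0.0944 -0.0274]
 [-0.007  -0.3459 -0.9382]]
[295.2482  78.1808]
```

View pics/s14.png

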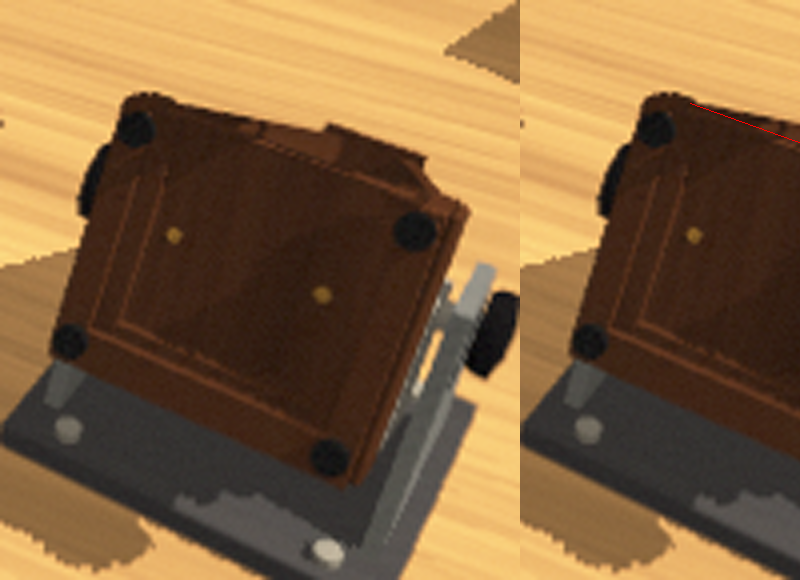

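View pics/w14c.png

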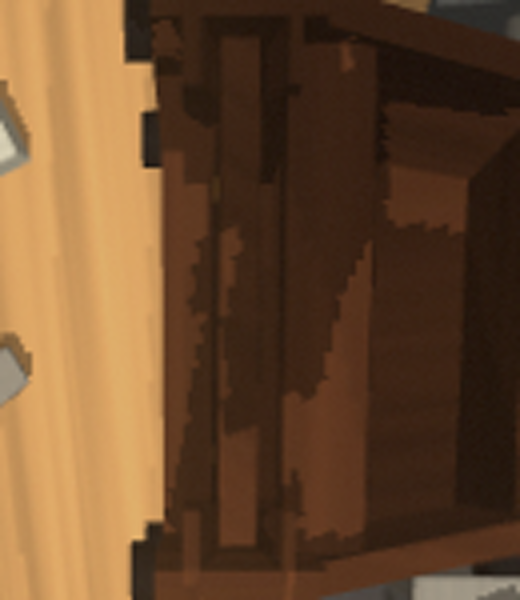

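View pics/s14full.png

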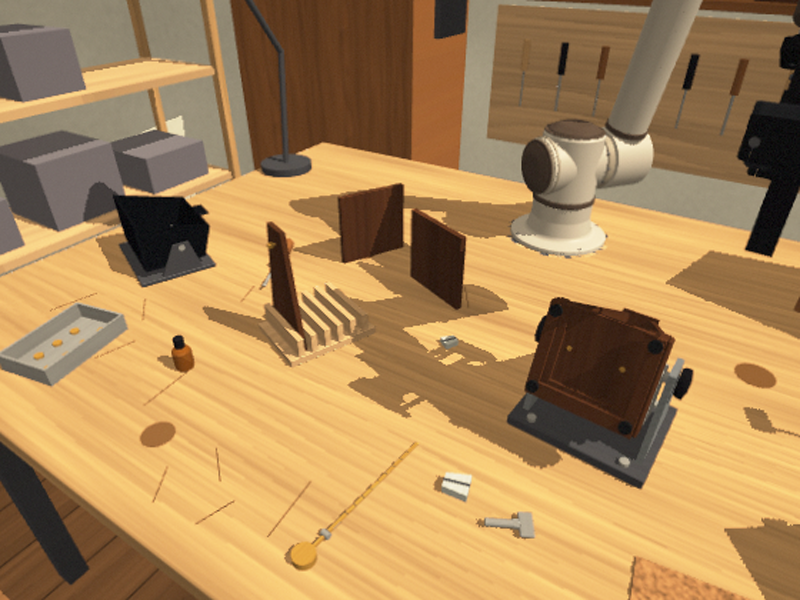

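```bash
python3 -c "
from station import *
print(sense()['time_s'],sense()['wrist_force']);print(finish_job())"
```

```text
17.5 [0.05489964 1.28189645 0.05336905]
the job is handed in; nothing more can be done
None
```

The bottom board is fully home in the case. I lifted it from the rack, slid it down the grooves past the clips, let go 25 mm proud and pressed its top edge down with closed fingers. The tool leaned about 10° for the grasp to keep the gripper clear of the tall panel. The job was handed in at 17.5 s.

- **Pressing:** Pushing past the clips took about 7–9 N. At the sill the force rose to about 25 N, then 41 N with only 0.2 mm more travel, and I stopped there.
- **Seating:** The stop came about 1 mm lower than I had measured for the mouth level, which is within the calibration error. The last pictures show the board's top edge level with the mouth, and the case feet are in the same place, so the tilt did not slip.
- **Surroundings:** The tall panel is still in the rack, and the other bench items in the last overall picture look where they were. The arm is clear, with about 1 N or less on the wrist.

No check failed. One wrist-camera estimate of the grip depth disagreed (15 mm against 25 mm). The scene camera supported 25 mm, and the board's height after I let go confirmed it.

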